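# Gauge the icing press plungers with comb leaves

### The job

The plungers of our icing presses have come back mixed up and I must see which thread each one has. Pull open the drawer, take for every plunger lying on the tray the comb leaf whose teeth match its thread, and lay the leaf flat on the open land beside that plunger, about the middle of the thread, with its teeth pushed fully home into the thread along their whole length; leave it lying there. The leaves that no plunger needs, with the one somebody left out on the table, belong lying flat in the drawer; shut the drawer fully at the end, leave the plungers in their troughs and do not disturb the other things on the table.

Things in the scene. Friction and masses are not known exactly. Their poses are not given: they have to be found in the camera images.
- leaf_fine_grip (a point): Comb leaf, 8 mm pitch, 11 narrow teeth 4.5 mm long on one long edge: aluminium plate 92 x 49.5 x 8 mm, 90 g, lying flat. On the other edge stands a black grip 76 mm long, 12 mm thick, to 46 mm above the underside. Point: middle of the grip, 27 mm above the underside, 39 mm behind the tooth roots. x along the grip, -y to the teeth, z up. Teeth centred at x = 0 and every pitch from it.
- leaf_medium_grip (a point): Comb leaf, 12 mm pitch, 7 teeth 4.5 mm long on one long edge: aluminium plate 92 x 49.5 x 8 mm, 90 g, lying flat. On the other edge stands a black grip 76 mm long, 12 mm thick, to 46 mm above the underside. Point: middle of the grip, 27 mm above the underside, 39 mm behind the tooth roots. x along the grip, -y to the teeth, z up. Teeth centred at x = 0 and every pitch from it.
- leaf_coarse_grip (a point): Comb leaf, 18 mm pitch, 5 wide teeth 4.5 mm long on one long edge: aluminium plate 92 x 49.5 x 8 mm, 90 g, lying flat. On the other edge stands a black grip 76 mm long, 12 mm thick, to 46 mm above the underside. Point: middle of the grip, 27 mm above the underside, 39 mm behind the tooth roots. x along the grip, -y to the teeth, z up. Teeth centred at x = 0 and every pitch from it.
- leaf_broad_grip (a point): Comb leaf, 26 mm pitch, 3 very wide teeth 4.5 mm long on one long edge: aluminium plate 92 x 49.5 x 8 mm, 90 g, lying flat. On the other edge stands a black grip 76 mm long, 12 mm thick, to 46 mm above the underside. Point: middle of the grip, 27 mm above the underside, 39 mm behind the tooth roots. x along the grip, -y to the teeth, z up. Teeth centred at x = 0 and every pitch from it.
- plunger_fine_mid (a point): White press plunger lying in a tray trough (may be absent), thread 8 mm pitch, 30 mm outside, 5 mm deep, 120 mm long. Point: on its axis, mid-thread, 4 mm above the tray's land. x along the axis to its 44 mm piston disc (from 62 mm), z up, +y to its leaf's land. Grooves on the +y side at x = 0 and every pitch from it. Leaf home: grip middle 54 mm from the axis; on the crests: 58.5.
- plunger_medium_mid (a point): White press plunger lying in a tray trough (may be absent), thread 12 mm pitch, 30 mm outside, 5 mm deep, 120 mm long. Point: on its axis, mid-thread, 4 mm above the tray's land. x along the axis to its 44 mm piston disc (from 62 mm), z up, +y to its leaf's land. Grooves on the +y side at x = 0 and every pitch from it. Leaf home: grip middle 54 mm from the axis; on the crests: 58.5.
- plunger_coarse_mid (a point): White press plunger lying in a tray trough (may be absent), thread 18 mm pitch, 30 mm outside, 5 mm deep, 120 mm long. Point: on its axis, mid-thread, 4 mm above the tray's land. x along the axis to its 44 mm piston disc (from 62 mm), z up, +y to its leaf's land. Grooves on the +y side at x = 0 and every pitch from it. Leaf home: grip middle 54 mm from the axis; on the crests: 58.5.
- drawer (a joint): Drawer of the grey desktop drawer unit, 0 shut to 0.135 m fully out; it takes 1 to 3 N and stays where it is left. It may start a little ajar.
- drawer_handle (a point): Middle of the drawer's straight steel handle bar, 11 mm thick, 110 mm clear between its two stems, level, 42 mm in front of the drawer's white front and 50 mm above the table. x points from the handle straight into the unit (the drawer opens along -x), y along the bar, z up. The unit is 180 mm deep, 290 mm wide and 85 mm high; there is free room over the bar.
- drawer_floor (a point): Middle of the drawer's inner floor (138 x 248 mm inside, walls 16 mm above the floor, front panel 67 mm above the floor), 18 mm above the table; axes as the handle's. Three leaves lie on it side by side, 75 mm apart, teeth to -y, and ride with it; the broad one lies out on the table. Fully out, the roof of the unit begins 60 mm behind this point, 67 mm above the floor.
- tray: Wooden tray 210 x 360 mm with three troughs along its x, at y = -140, -25 and 90 mm, holding the plungers (thread tops 45 mm above the table). Flat land on the +y side of each, 26 mm above the table; wooden backstop on its -y side, 40 mm; rim 37 mm. T handles at -x. Origin under its middle.
- cookie_box: Bystander, leave alone: kraft cookie box 130 x 130 x 40 mm. Origin under its middle.
- cookie_a: Bystander, leave alone: iced gingerbread disc 76 mm across, 12 mm thick. Origin under its middle.
- cookie_b: Bystander, leave alone: iced gingerbread disc 76 mm across, lying on top of the drawer unit. Origin under its middle.
- syringe: Bystander, leave alone: icing syringe, 140 mm long, lying. Origin under its middle.
- marker_a: Bystander, leave alone: food marker pen, 130 mm. Origin under its middle.
- marker_b: Bystander, leave alone: food marker pen, 130 mm. Origin under its middle.
- cup: Bystander, leave alone: clear empty cup, 85 mm high, 72 mm across. Origin under its middle.
Not all that is in view belongs to the job. Leave any blue or purple look-alike of the part that bears leaf_broad_grip alone.

How it is judged:
On the way, in this order (a step that is already met when the one before it is completed fails the run):
1. the drawer is pulled open by more than 100 mm (value of joint drawer above 0.1 m), for 0.2 s.
2. every plunger on the tray has its matching leaf lying flat with the teeth fully home in its thread (y of leaf_fine_grip in the frame of plunger_fine_mid between 0.051 and 0.056 m and x of leaf_fine_grip in the frame of plunger_fine_mid between -0.015 and 0.015 m and z of leaf_fine_grip in the frame of plunger_fine_mid between 0.018 and 0.0265 m and angle between the x axis of leaf_fine_grip and the x axis of plunger_fine_mid, either way round below 0.05 rad and angle between the z axis of leaf_fine_grip and the z axis of plunger_fine_mid, either way round below 0.06 rad and y of leaf_medium_grip in the frame of plunger_medium_mid between 0.051 and 0.056 m and x of leaf_medium_grip in the frame of plunger_medium_mid between -0.015 and 0.015 m and z of leaf_medium_grip in the frame of plunger_medium_mid between 0.018 and 0.0265 m and angle between the x axis of leaf_medium_grip and the x axis of plunger_medium_mid, either way round below 0.05 rad and angle between the z axis of leaf_medium_grip and the z axis of plunger_medium_mid, either way round below 0.06 rad and y of leaf_coarse_grip in the frame of plunger_coarse_mid between 0.051 and 0.056 m and x of leaf_coarse_grip in the frame of plunger_coarse_mid between -0.015 and 0.015 m and z of leaf_coarse_grip in the frame of plunger_coarse_mid between 0.018 and 0.0265 m and angle between the x axis of leaf_coarse_grip and the x axis of plunger_coarse_mid, either way round below 0.05 rad and angle between the z axis of leaf_coarse_grip and the z axis of plunger_coarse_mid, either way round below 0.06 rad), for 0.3 s.
At the end, for the whole second after the job is handed in: Each plunger present has its matching leaf flat on its open side, teeth home: grip middle under 56 mm from the axis, within 15 mm of the thread middle, parallel to 0.05 rad, tilted under 0.06 rad. Spare leaves lie flat in the drawer, which is shut to 8 mm (all of step 2 and (y of leaf_fine_grip in the frame of plunger_fine_mid below 0.056 m or (x of leaf_fine_grip in the frame of drawer_floor between -0.07 and 0.07 m and y of leaf_fine_grip in the frame of drawer_floor between -0.125 and 0.125 m and z of leaf_fine_grip in the frame of drawer_floor between 0.012 and 0.036 m and angle between the z axis of leaf_fine_grip and the z axis of drawer_floor, either way round below 0.1 rad)) and (y of leaf_medium_grip in the frame of plunger_medium_mid below 0.056 m or (x of leaf_medium_grip in the frame of drawer_floor between -0.07 and 0.07 m and y of leaf_medium_grip in the frame of drawer_floor between -0.125 and 0.125 m and z of leaf_medium_grip in the frame of drawer_floor between 0.012 and 0.036 m and angle between the z axis of leaf_medium_grip and the z axis of drawer_floor, either way round below 0.1 rad)) and (y of leaf_coarse_grip in the frame of plunger_coarse_mid below 0.056 m or (x of leaf_coarse_grip in the frame of drawer_floor between -0.07 and 0.07 m and y of leaf_coarse_grip in the frame of drawer_floor between -0.125 and 0.125 m and z of leaf_coarse_grip in the frame of drawer_floor between 0.012 and 0.036 m and angle between the z axis of leaf_coarse_grip and the z axis of drawer_floor, either way round below 0.1 rad)) and x of leaf_broad_grip in the frame of drawer_floor between -0.07 and 0.07 m and y of leaf_broad_grip in the frame of drawer_floor between -0.125 and 0.125 m and z of leaf_broad_grip in the frame of drawer_floor between 0.012 and 0.036 m and angle between the z axis of leaf_broad_grip and the z axis of drawer_floor, either way round below 0.1 rad and value of joint drawer below 0.008 m); the robot touches nothing.
It fails at once if a bystander is moved by more than 30 mm (distance of any of cookie_box, cookie_a, cookie_b, syringe, marker_a, marker_b, cup from where it was at the start of the episode above 0.03 m).
It fails at once if a plunger is pulled or knocked out of its trough (moved more than 20 mm) (distance of any of plunger_fine_mid, plunger_medium_mid, plunger_coarse_mid from where it was at the start of the episode above 0.02 m).
Of plunger_fine, plunger_medium, plunger_coarse only 2 to 3 are there at a start; the rules pass over those that are not, and their reading is None.
At some moment in a run one of leaf_fine, leaf_medium, leaf_coarse, leaf_broad may be knocked a few centimetres aside while the robot is not near it.
It also fails if it takes over 210 s, if anything falls off the work surface, if the arm or the gripper's body presses on something with over 40 N, if the wrist force passes 120 N, or if a joint passes its speed limit or range.

### The arm

A 6-joint arm with a two-finger parallel gripper is mounted at the origin on the work surface. World frame = base frame: x ahead of the robot, y to its left, z up, the work surface at z = 0. Lengths are in m, angles in rad, forces in N, time in s.
With the tool pointing down it reaches from about 0.25 to 0.775 m from the base axis. Payload 4 kg.
Tool frame: the origin (TCP) lies midway between the tips of the shut fingers; the grasp point (between the pads) lies 19 mm behind it (env.hold_point_z is the distance from the TCP to the grasp point, in m); z points along the fingers, y is the line along which they close (so a half turn about z gives the same grasp; the last joint's range is limited). The gripper opens to 85 mm and grips with 20 to 120 N. Pads are 22 mm wide; open, the fingers measure 114 mm over their backs; the gripper's body (76 mm by 85 mm) begins 54 mm behind the grasp point. The pads swing forward as they close: fully open they stand 13 mm farther back than shut.
Start: joints at [-1.349, 0.087, 1.371, -0, 1.684, -0.103], TCP at [0.176, -0.521, 0.231] pointing down, gripper open.
Joint ranges: [-3.1, 3.1], [-0.76, 2.03], [0.27, 2.55], [-1.08, 4.22], [0.17, 2.65], [-2.57, 2.57]. Speed limits (rad/s): [2.79, 2.79, 3.14, 3.14, 3.14, 3.14].

### API

Orientations are given as a unit quaternion [x, y, z, w].
In Python, from bench import state, optics, env gives the robot as it stands.
- The arm moves only by the tool arm_command, never from a script. Its arguments are lists of equal length, an entry for each row: "dp": the shift along the tool's x, y, z in m, a list of three; "twist": the turn, a rotation vector about the tool's x, y, z in rad, a list of three; "grip": the gripper's target within -1 to 1 (shut at 1, half-way at 0, fully open at -1). In form: {"dp": [[x, y, z], ...], "twist": [[ax, ay, az], ...], "grip": [grip, ...]}. A call has 1 to 20 rows; each row shifts and turns the commanded pose from where the row before left it, along the tool's axes as they then stand; what a row does not reach is not made up. A row lasts 1/10 s, in which the tool goes at most 50 mm and 8.59 degrees, less where a joint would pass 70% of its speed; a pose out of reach is approached as far as the arm can. A call is refused whole if a number of a shift passes 0.05 or a number of a turn 0.15, either way. A call with a gripper value outside its range is refused whole. The fingers move at their own pace and stop on an object; "grip_force" is the grip in N (left out, the last holds). Time passes only in rows, so rows that do not move let the fingers close. It gives the time, the measured TCP pose, the force, the opening and the grip force at its end, in the units of the state.
- state(): the state, without advancing time (a new reading comes with each control period).
- optics.grab_frame(name): name is "scene" or "top"; returns a dict with "image" (420x560x3 uint8, red, green, blue), "depth" (420x560 float32, m along the optical axis (not along the pixel's ray), 0 where there is no reading), "K" (3x3 intrinsics, pixels), "R" (3x3) and "t" (3): a world point X has camera coordinates R X + t. Camera axes: x right, y down, z forward; pixel columns grow to the right and rows downward; lengths in m; the calibration is good to about 2 mm. A picture is of the moment at which its call begins.
- env.sign_off(): hands the job in; it is judged then, once.
The state is a dict: "clock": time; "q": joint angles; "dq": joint speeds; "joint_efforts": joint torques, N m; "ee_pos": TCP position; "tool_rot": TCP orientation; "wrist_force": force on the tool from outside, world axes, zero at the start; "ft_torque": the same for the moment, N m; "grip_width": finger opening in m; "grasp_force": force on a finger pad.
Only numpy, scipy, OpenCV 4.12 (cv2) and the standard library are available. Lean on these libraries where they do the work, as an engineer would, in place of code of your own. Each camera call takes 0.05 s, during which the arm holds its last target. There are 200 camera calls.

## Working session

There is one attempt and no reset: what is moved stays moved. The work goes in short steps, Python scripts to look and compute and a tool call to move; the robot and the scene stay as the last step left them, time stands still between calls to the robot, and variables do not carry over. Pictures are saved under pics/ and viewed, at most 14 in all, crops included, and the job is handed in when it is done.

Besides the shell and the picture viewer there is one more tool, called after ">>>" by a JSON object that holds its "method" and its "body". arm_command: Moves the arm, as the interface text tells. Its arguments: {"type":"object","properties":{"dp":{"type":"array","items":{"type":"array","items":{"type":"number"}}},"twist":{"type":"array","items":{"type":"array","items":{"type":"number"}}},"grip":{"type":"array","items":{"type":"number"}},"grip_force":{"type":"number"}},"required":["dp","twist","grip"]}

```bash
ls; mkdir -p pics
cat > h.py <<'E'
import numpy as np, cv2
from bench import state, optics, env
def grab(n):
    f=optics.grab_frame(n); np.savez(f'/tmp/{n}.npz',**f); return f
def load(n): return dict(np.load(f'/tmp/{n}.npz'))
def save(f,p,crop=None,s=1):
    im=f['image']
    if crop: im=im[crop[1]:crop[3],crop[0]:crop[2]]
    if s!=1: im=cv2.resize(im,None,fx=s,fy=s,interpolation=cv2.INTER_CUBIC)
    cv2.imwrite(p,im[:,:,::-1])
def cloud(f):
    d=f['depth'];h,w=d.shape;u,v=np.meshgrid(np.arange(w),np.arange(h))
    K=f['K'];c=np.stack([(u-K[0,2])/K[0,0]*d,(v-K[1,2])/K[1,1]*d,d],-1)
    X=(c-f['t'])@f['R']; X[d==0]=np.nan; return X
def onplane(f,uv,z):
    uv=np.atleast_2d(uv).astype(float);K=f['K']
    r=np.c_[(uv[:,0]-K[0,2])/K[0,0],(uv[:,1]-K[1,2])/K[1,1],np.ones(len(uv))]@f['R']
    C=-f['R'].T@f['t']; return C+r*((z-C[2])/r[:,2])[:,None]
def proj(f,X):
    c=np.atleast_2d(X)@f['R'].T+f['t'];p=c@f['K'].T;return p[:,:2]/p[:,2:]
E
python3 - <<'E'
from h import *
for n in ('scene','top'):
    f=grab(n); save(f,f'pics/{n}0.png'); print(n,-f['R'].T@f['t'],f['K'][0,0],f['R'][2])
print(state())
E
```

```text
pics
scene [ 0.99597095 -0.93972756  1.27562423] 541.842248475668 [-0.33155167  0.57257632 -0.74981988]
top [ 0.33968793 -0.03931737  1.31772382] 495.3323815971345 [ 0.12808044  0.00265982 -0.99176022]
{'clock': 0.1, 'q': array([-1.34907031e+00,  8.79040826e-02,  1.37211557e+00, -1.07593882e-05,
        1.68362728e+00, -1.03072524e-01]), 'dq': array([-0.00142738,  0.00028483, -0.00390624, -0.00080989, -0.00028565,
       -0.00181617]), 'joint_efforts': array([ 3.04218447e-03, -3.53016150e+01, -3.14221358e+01, -2.00396994e-04,
        7.88333447e-03,  1.44269825e-05]), 'ee_pos': array([ 0.17542019, -0.52079183,  0.23023731]), 'tool_rot': array([ 9.86841771e-01,  1.61685692e-01, -6.62377867e-05, -1.02501516e-03]), 'wrist_force': array([0.00515091, 1.04294813, 0.36941855]), 'ft_torque': array([ 0.05605869, -0.01964314, -0.02416005]), 'grasp_force': 0.0, 'grip_width': 0.08538607693766036}
```

View pics/scene0.png

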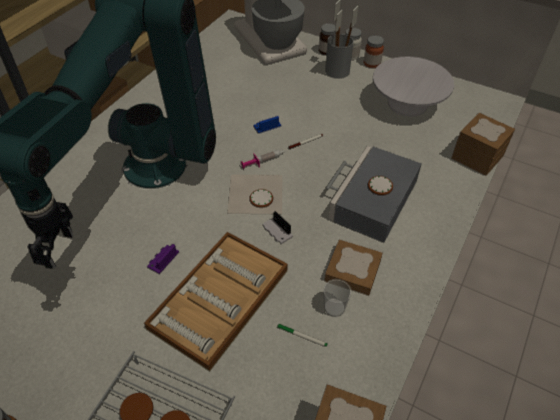

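View pics/top0.png

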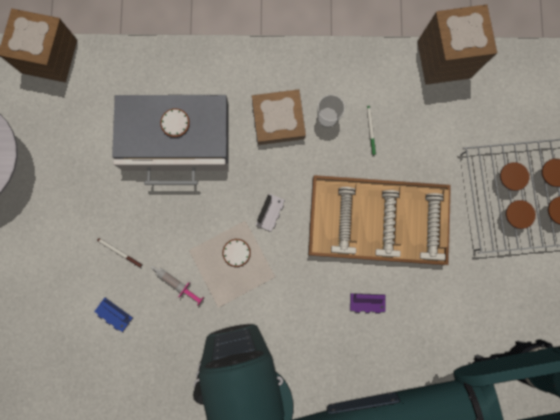

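Scene: drawer unit at (380,190) with handle (337,180), tray at (215,298), metal leaf with black grip at (278,228). The look-alikes are blue (267,125) and purple (162,257). Top: unit (172,130), handle (173,180), leaf (271,212), tray (380,220) with plungers at columns 345, 390 and 434, discs toward +x.
Candidates for the broad leaf, in top pixels: silver/black (271,212), blue (113,315), purple (368,303). The silver one fits (aluminium plate, black grip). I'll confirm it in a crop.

Run:
```python
from h import *
f=load('top'); g=load('scene')
a=cv2.resize(f['image'][170:270,255:455],None,fx=4,fy=4,interpolation=cv2.INTER_CUBIC)
b=cv2.resize(g['image'][205:250,250:310],None,fx=4,fy=4,interpolation=cv2.INTER_CUBIC)
c=np.zeros((600,800,3),np.uint8); c[:400]=a; c[410:590,:240]=b
b=cv2.resize(f['image'][90:200,105:235],None,fx=1.7,fy=1.7)
c[405:405+b.shape[0],300:300+b.shape[1]]=b
save({'image':c},'pics/crop1.png')
X=cloud(f)
for n,(u,v) in dict(roof=(150,120),front=(170,163),bar=(172,184),gripB=(265,208),plateB=(274,214),land1=(330,220),land2=(370,220),rimL=(313,220),purple=(368,305)).items(): print(n,X[v,u],np.round(X[v-3:v+4,u,2],3))
```

```text
roof [0.72359838 0.27034988 0.08341802] [0.086 0.086 0.085 0.083 0.082 0.081 0.087]
front [0.61027938 0.21430315 0.08746667] [0.082 0.083 0.084 0.087 0.085 0.068 0.058]
bar [0.5618967  0.21380583 0.05585952] [ 0.051  0.057  0.054  0.056 -0.001  0.003  0.001]
gripB [ 0.50315791 -0.02701852  0.040272  ] [0.046 0.048 0.047 0.04  0.039 0.047 0.043]
plateB [ 0.49186872 -0.05083819  0.00369405] [0.011 0.006 0.007 0.004 0.009 0.009 0.011]
land1 [ 0.4743587  -0.19722329  0.02805358] [0.022 0.02  0.026 0.028 0.027 0.027 0.023]
land2 [ 0.47554332 -0.30258476  0.02435021] [0.022 0.028 0.022 0.024 0.025 0.025 0.024]
rimL [ 0.47288955 -0.15180137  0.03891133] [0.038 0.037 0.043 0.039 0.033 0.037 0.036]
purple [ 0.25521752 -0.29641113  0.00902824] [0.007 0.008 0.012 0.009 0.007 0.007 0.01 ]
```

View pics/crop1.png

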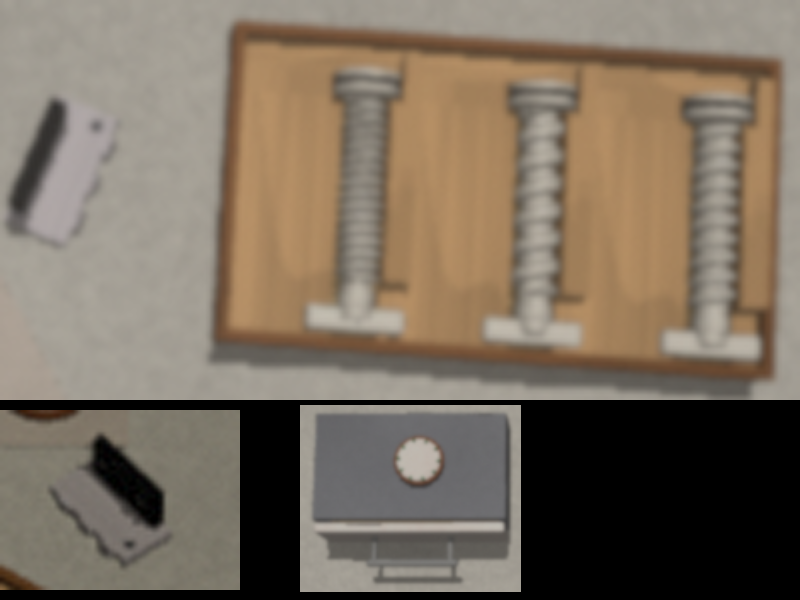

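The crop confirms the silver leaf with three very wide teeth at (271,212) as the broad one. Plungers left to right are fine (345), coarse (390) and medium (434), so all three are present. Next I measure the drawer handle and the plungers.

```bash
cat >> h.py <<'E'
def pca(P):
    m=P.mean(0);_,s,v=np.linalg.svd(P-m,full_matrices=False);return m,v,s
def bil(im,p): return cv2.remap(im,p[None,:,0].astype(np.float32),p[None,:,1].astype(np.float32),cv2.INTER_CUBIC)[0]
E
python3 - <<'E'
from h import *
for n in('top','scene'):
    f=load(n);X=cloud(f)
    m=(X[...,2]>.040)&(X[...,2]<.066)&(X[...,0]>.535)&(X[...,0]<.582)&(X[...,1]>.12)&(X[...,1]<.32)
    P=X[m]
    print(n,'handle',len(P),P.mean(0),np.percentile(P,[2,50,98],0).round(4).tolist(),np.polyfit(P[:,1],P[:,0],1))
    m=(abs(X[...,2]-.085)<.008)&(X[...,0]>.58)&(X[...,0]<.85)&(X[...,1]>.0)&(X[...,1]<.45)
    mm=cv2.morphologyEx(m.astype(np.uint8),cv2.MORPH_OPEN,np.ones((3,3)))
    print(' roof',X[mm>0].mean(0),cv2.minAreaRect(X[mm>0][:,:2].astype(np.float32)*1000))
# plungers
f=load('top');im=f['image'].astype(float)
hsv=cv2.cvtColor(f['image'],cv2.COLOR_RGB2HSV)
for n,c in dict(fine=345,coarse=390,medium=434).items():
    L=[]
    for v in range(200,240):
        row=hsv[v,c-18:c+18,1].astype(float)
        w=row<70; i=np.flatnonzero(w)
        if len(i)>3:
            L.append([c-18+i.mean(),v])
    P=onplane(f,L,.03); a=np.polyfit(P[:,0],P[:,1],1); r=P[:,1]-np.polyval(a,P[:,0]); k=abs(r)<.004; a=np.polyfit(P[k,0],P[k,1],1)
    print(n,'slope',a[0],'y at x=.47',np.polyval(a,.47),'std',r[k].std(),len(L))
E
```

```text
top handle 239 [0.56710625 0.21833107 0.05463287] [[0.5616, 0.1518, 0.0491], [0.5667, 0.2189, 0.0547], [0.5805, 0.2839, 0.0606]] [-0.00445695  0.56807934]
 roof [0.69903887 0.22084064 0.08469748] ((700.4024658203125, 220.21844482421875), (184.78469848632812, 291.2994384765625), 0.2903652787208557)
scene handle 133 [0.56575268 0.21218687 0.05371895] [[0.5577, 0.1458, 0.0461], [0.5651, 0.2123, 0.0535], [0.5796, 0.2772, 0.0609]] [-0.00771503  0.5673897 ]
 roof [0.7032029  0.20599849 0.084247  ] ((697.0339965820312, 216.2008056640625), (185.191650390625, 300.2978210449219), 0.937292754650116)
fine slope -0.05379052881087317 y at x=.47 -0.2357973079339126 std 0.0005156184973670879 40
coarse slope -0.06823963284424611 y at x=.47 -0.35104006446752345 std 0.0009097927043490771 40
medium slope -0.026663515503059506 y at x=.47 -0.47469326575651716 std 0.0008539829111977139 40
```

```bash
cat >> h.py <<'E'
from scipy.spatial.transform import Rotation as Ro
def plan(p,yaw,q=None):
    s=state();R=Ro.from_quat(s['tool_rot']);x=R.apply([1,0,0]);y0=np.arctan2(x[1],x[0])
    Rt=Ro.from_matrix(np.array([[np.cos(yaw),np.sin(yaw),0],[np.sin(yaw),-np.cos(yaw),0],[0,0,-1.]]))
    tw=(R.inv()*Rt).as_rotvec(); d=np.array(p)-s['ee_pos']
    print('clock',round(s['clock'],2),'ee',s['ee_pos'].round(4),'yaw',round(y0,4),'w',round(s['grip_width'],4),'F',s['wrist_force'].round(1))
    print(' twist first',tw.round(4),'then dp(new axes)',Rt.inv().apply(d).round(4),' dp(old axes)',R.inv().apply(d).round(4))
E
python3 -c "
from h import *
plan([.565,.216,.13],np.pi/2)"
```

```text
clock 0.1 ee [ 0.1754 -0.5208  0.2302] yaw 0.3248 w 0.0854 F [0.  1.  0.4]
 twist first [-0.0016 -0.0014 -1.246 ] then dp(new axes) [0.7368 0.3896 0.1002]  dp(old axes) [ 0.6043 -0.5737  0.1015]
```

>>> {"method": "arm_command", "body": {"dp": [[0,0,0],[0,0,0],[0,0,0],[0,0,0],[0,0,0],[0,0,0],[0,0,0],[0,0,0],[0,0,0],[0.041,0.0216,0],[0.041,0.0216,0],[0.041,0.0216,0],[0.041,0.0216,0],[0.041,0.0216,0],[0.041,0.0216,0],[0.041,0.0216,0],[0.041,0.0216,0],[0.041,0.0216,0],[0.041,0.0216,0],[0.041,0.0216,0]], "twist": [[0,0,-0.1384],[0,0,-0.1384],[0,0,-0.1384],[0,0,-0.1384],[0,0,-0.1384],[0,0,-0.1384],[0,0,-0.1384],[0,0,-0.1384],[0,0,-0.1384],[0,0,0],[0,0,0],[0,0,0],[0,0,0],[0,0,0],[0,0,0],[0,0,0],[0,0,0],[0,0,0],[0,0,0],[0,0,0]], "grip": [0.2,0.2,0.2,0.2,0.2,0.2,0.2,0.2,0.2,0.2,0.2,0.2,0.2,0.2,0.2,0.2,0.2,0.2,0.2,0.2], "grip_force": 40}}

```text
clock: 2.1
ee_pos: [0.4136, -0.0684, 0.231]
tool_rot: [0.707, 0.707, -0.0, 0.0]
wrist_force: [1.2, -0.4, 0.5]
grip_width: 0.0341
grasp_force: 0.0
```

>>> {"method": "arm_command", "body": {"dp": [[0.041,0.0216,0],[0.041,0.0216,0],[0.041,0.0216,0],[0.041,0.0216,0],[0.041,0.0216,0],[0.041,0.0216,0],[0.041,0.0216,0],[0,0,0],[0,0,0],[0,0,0]], "twist": [[0,0,0],[0,0,0],[0,0,0],[0,0,0],[0,0,0],[0,0,0],[0,0,0],[0,0,0],[0,0,0],[0,0,0]], "grip": [0.2,0.2,0.2,0.2,0.2,0.2,0.2,0.2,0.2,0.2]}}

```text
clock: 3.1
ee_pos: [0.5642, 0.2157, 0.231]
tool_rot: [0.707, 0.707, -0.001, 0.0]
wrist_force: [-0.1, -0.3, 0.2]
grip_width: 0.0339
grasp_force: 0.0
```

```bash
python3 -c "
from h import *
plan([.565,.216,.033],np.pi/2)"
```

```text
clock 3.1 ee [0.5642 0.2157 0.231 ] yaw 1.5697 w 0.0339 F [-0.1 -0.3  0.2]
 twist first [-0.0008  0.0008 -0.0011] then dp(new axes) [0.0003 0.0008 0.198 ]  dp(old axes) [0.0004 0.0009 0.198 ]
```

>>> {"method": "arm_command", "body": {"dp": [[0,0,0.04],[0,0,0.04],[0,0,0.04],[0,0,0.03],[0,0,0.024],[0,0,0.024],[0,0,0],[0,0,0],[0,0,0],[0,0,0],[0,0,0]], "twist": [[0,0,0],[0,0,0],[0,0,0],[0,0,0],[0,0,0],[0,0,0],[0,0,0],[0,0,0],[0,0,0],[0,0,0],[0,0,0]], "grip": [0.2,0.2,0.2,0.2,0.2,0.2,0.2,1,1,1,1]}}

```text
clock: 4.2
ee_pos: [0.5652, 0.2152, 0.0347]
tool_rot: [0.707, 0.707, -0.0, 0.001]
wrist_force: [-0.8, -4.3, 5.4]
grip_width: 0.0095
grasp_force: 39.2
```

>>> {"method": "arm_command", "body": {"dp": [[0,-0.015,0],[0,-0.015,0],[0,-0.015,0],[0,-0.015,0],[0,-0.015,0],[0,-0.015,0],[0,-0.015,0],[0,-0.013,0],[0,-0.008,0],[0,-0.004,0],[0,0,0],[0,0,0]], "twist": [[0,0,0],[0,0,0],[0,0,0],[0,0,0],[0,0,0],[0,0,0],[0,0,0],[0,0,0],[0,0,0],[0,0,0],[0,0,0],[0,0,0]], "grip": [1,1,1,1,1,1,1,1,1,1,1,1]}}

```text
clock: 5.4
ee_pos: [0.4352, 0.2138, 0.0346]
tool_rot: [0.707, 0.707, -0.001, 0.003]
wrist_force: [-0.2, -10.2, 9.9]
grip_width: 0.0094
grasp_force: 40.7
```

>>> {"method": "arm_command", "body": {"dp": [[0,0,0],[0,0,0],[0,0,-0.02],[0,0,-0.04],[0,0,-0.04],[0,0,-0.04],[0,0,-0.04],[0,0,-0.02],[0,0,0],[0,0,0],[0,0,0],[0,0,0],[0,0,0],[0,0,0],[0,0,0],[0,0,0],[0,0,0],[0,0,0],[0,0,0]], "twist": [[0,0,0],[0,0,0],[0,0,0],[0,0,0],[0,0,0],[0,0,0],[0,0,0],[0,0,0],[0,0,0.1425],[0,0,0.1425],[0,0,0.1425],[0,0,0.1425],[0,0,0.1425],[0,0,0.1425],[0,0,0.1425],[0,0,0.1425],[0,0,0.1425],[0,0,0.1425],[0,0,0.1425]], "grip": [0.2,0.2,0.2,0.2,0.2,0.2,0.2,0.2,0.2,0.2,0.2,0.2,0.2,0.2,0.2,0.2,0.2,0.2,0.2]}}

```text
clock: 7.3
ee_pos: [0.4344, 0.2171, 0.2326]
tool_rot: [1.0, -0.001, -0.0, -0.0]
wrist_force: [0.4, 0.2, 0.3]
grip_width: 0.034
grasp_force: 0.0
```

>>> {"method": "arm_command", "body": {"dp": [[-0.02,0.04,0],[-0.02,0.04,0],[-0.02,0.04,0],[-0.02,0.04,0],[0,0.04,0],[0,0,0]], "twist": [[0,0,0],[0,0,0],[0,0,0],[0,0,0],[0,0,0],[0,0,0]], "grip": [0.2,0.2,0.2,0.2,0.2,0.2]}}

```text
clock: 7.9
ee_pos: [0.3548, 0.013, 0.2331]
tool_rot: [1.0, -0.002, 0.0, 0.001]
wrist_force: [0.4, -0.1, -0.5]
grip_width: 0.0344
grasp_force: 0.0
```

Run:
```python
from h import *
f=grab('top');g=grab('scene')
c=np.zeros((600,800,3),np.uint8)
a=cv2.resize(f['image'][90:250,100:300],None,fx=3,fy=3,interpolation=cv2.INTER_CUBIC)
c[:480,:600]=a
b=cv2.resize(g['image'][130:250,270:430],None,fx=1.25*2/2,fy=1.25,interpolation=cv2.INTER_CUBIC)
c[450:600,600:800]=b
save({'image':c},'pics/crop2.png')
plan([.5,.2,.2],0)
```

```text
clock 8.0 ee [0.3552 0.0162 0.2331] yaw 0.0005 w 0.0341 F [-0.4  0.4 -0.4]
 twist first [-0.0011 -0.0001  0.0005] then dp(new axes) [ 0.1448 -0.1838  0.0331]  dp(old axes) [ 0.1449 -0.1837  0.0333]
```

View pics/crop2.png

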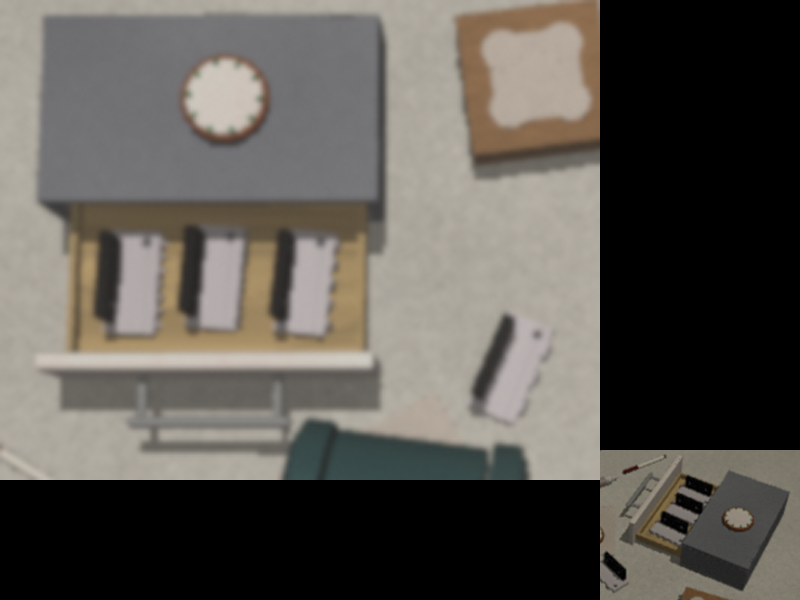

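Run:
```python
from h import *
f=load('top');g=load('scene')
c=np.zeros((600,800,3),np.uint8)
a=cv2.resize(f['image'][162:206,128:218],None,fx=8.8,fy=8.8,interpolation=cv2.INTER_LANCZOS4)
c[:a.shape[0],:a.shape[1]]=a
b=cv2.resize(g['image'][145:215,300:352],None,fx=3.,fy=3.,interpolation=cv2.INTER_LANCZOS4)
c[390:600,:b.shape[1]]=b[:210]
save({'image':c},'pics/crop3.png')
# tooth-edge profile: threshold plate boundary per row
hsv=cv2.cvtColor(f['image'],cv2.COLOR_RGB2HSV)
X=cloud(f)
for n,(u0,u1) in dict(L=(131,158),M=(158,186),R=(189,216)).items():
    m=(X[160:210,u0:u1,2]>.046)&(f['image'][160:210,u0:u1].max(-1)<75)
    P=X[160:210,u0:u1][m];
    vv,uu=np.nonzero((f['image'][160:210,u0:u1].max(-1)<75)&(X[160:210,u0:u1,2]>.035))
    print(n,len(P),P.mean(0),np.percentile(P,[2,98],0).round(3).tolist(),uu.mean()+u0,vv.mean()+160)
```

```text
L 161 [0.56754217 0.30842904 0.06008212] [[0.531, 0.304, 0.047], [0.604, 0.314, 0.068]] 135.43093922651934 181.21546961325967
M 155 [0.57411957 0.23591131 0.06075045] [[0.537, 0.231, 0.047], [0.61, 0.243, 0.068]] 163.5 179.22988505747128
R 139 [0.57065498 0.15674014 0.06114239] [[0.534, 0.15, 0.048], [0.605, 0.164, 0.068]] 193.9251700680272 180.89115646258503
```

View pics/crop3.png

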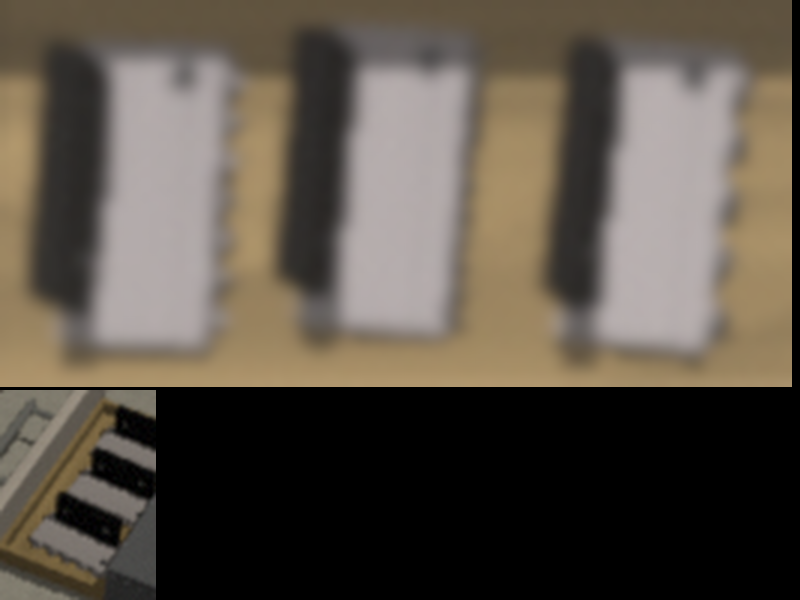

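Crop: left leaf (143,184) has 7 teeth, so medium. The middle one (171,183) has teeth too small to resolve, so fine. The right one (201,184) has 5 wide teeth, so coarse. Next: precise grip poses, plunger axes and thread phases.

```bash
cat >> h.py <<'E'
def grip(f,box,ztop,dark=80):
    u0,v0,u1,v1=box;X=cloud(f)[v0:v1,u0:u1];im=f['image'][v0:v1,u0:u1].max(-1)
    m=((im<dark)&(X[...,2]>ztop-.010)&(X[...,2]<ztop+.012)).astype(np.uint8)
    n,l,s,_=cv2.connectedComponentsWithStats(m);k=1+s[1:,4].argmax();v,u=np.nonzero(l==k)
    P=onplane(f,np.c_[u+u0,v+v0],ztop)[:,:2];r=cv2.minAreaRect((P*1000).astype(np.float32))
    c,V,s_=pca(P);d=V[0]*np.sign(V[0][0]);t=(P-c)@d
    return dict(n=len(P),c=c.round(4),mid=(c+d*(t.max()+t.min())/2).round(4),yaw=np.arctan2(d[1],d[0]).round(3),len=np.ptp(t).round(4),z=np.median(X[...,2][l==k]).round(4))
E
python3 - <<'E'
from h import *
f=load('top');g=load('scene')
for n,b in dict(medium=(128,160,158,210),fine=(157,160,186,210),coarse=(187,160,216,210)).items(): print(n,grip(f,b,.064))
print('broad',grip(f,(250,190,290,235),.046))
im=f['image'].astype(np.float32);hsv=cv2.cvtColor(f['image'],cv2.COLOR_RGB2HSV).astype(np.float32)
S=hsv[...,1]
A={}
for n,c in dict(fine=345,coarse=390,medium=434).items():
    L=[]
    for v in range(203,237):
        i=np.flatnonzero((S[v,c-12:c+13]<70)&(hsv[v,c-12:c+13,2]>90)); L.append([c-12+i.mean(),v])
    P=onplane(f,L,.032);a=np.polyfit(P[:,0],P[:,1],1);A[n]=a
    print(n,a[0].round(4),'y@.47',np.polyval(a,.47).round(4),(P[:,1]-np.polyval(a,P[:,0])).std().round(4))
    # disc/T extents along axis centre using brightness at top
# edge profile
for n,p in dict(fine=.008,coarse=.018,medium=.012).items():
    th=np.arctan(-.05);y0=np.polyval(A[n],.47)
    xs=np.arange(-.13,.13,.0005);d=np.array([np.cos(th),np.sin(th),0]);nn=np.array([-np.sin(th),np.cos(th),0])
    for off in (.011,.013,.015):
        Q=np.array([.47,y0,.03])+xs[:,None]*d+off*nn
        s=bil(S,proj(f,Q));k=abs(xs)<.045
        B=np.c_[np.cos(2*np.pi*xs/p),np.sin(2*np.pi*xs/p),np.ones_like(xs),xs][k]
        w=np.linalg.lstsq(B,s[k],rcond=None)[0];ph=np.arctan2(w[1],w[0])/2/np.pi*p
        print(n,off,'groove phase x=',((ph)*1000).round(2),'mm amp',np.hypot(*w[:2]).round(1))
    Q=np.array([.47,y0,.035])+xs[:,None]*d+.018*nn;s=bil(S,proj(f,Q));i=xs[s<60];print('  disc/T along +18 line:',(i*1000).round(1)[[0,-1]] if len(i) else None, [round(a*1000,1) for a in i[1:][np.diff(i)>.003]],[round(a*1000,1) for a in i[:-1][np.diff(i)>.003]])
E
```

```text
medium {'n': 135, 'c': array([0.5682, 0.3087]), 'mid': array([0.5677, 0.3087]), 'yaw': np.float64(-0.01), 'len': np.float64(0.0732), 'z': np.float64(0.063)}
fine {'n': 136, 'c': array([0.575 , 0.2363]), 'mid': array([0.5735, 0.2363]), 'yaw': np.float64(-0.043), 'len': np.float64(0.0735), 'z': np.float64(0.0629)}
coarse {'n': 125, 'c': array([0.5707, 0.1574]), 'mid': array([0.57  , 0.1574]), 'yaw': np.float64(-0.074), 'len': np.float64(0.076), 'z': np.float64(0.0629)}
broad {'n': 102, 'c': array([ 0.5   , -0.0245]), 'mid': array([ 0.5004, -0.0247]), 'yaw': np.float64(-0.387), 'len': np.float64(0.0715), 'z': np.float64(0.0461)}
fine -0.054 y@.47 -0.2355 0.0005
coarse -0.0597 y@.47 -0.3506 0.0009
medium -0.0652 y@.47 -0.4658 0.0008
fine 0.011 groove phase x= 3.84 mm amp 0.8
fine 0.013 groove phase x= 3.12 mm amp 1.6
fine 0.015 groove phase x= 3.0 mm amp 1.8
  disc/T along +18 line: [-130.   129.5] [np.float64(-80.5), np.float64(73.5), np.float64(118.0)] [np.float64(-94.5), np.float64(-64.0), np.float64(88.0)]
coarse 0.011 groove phase x= 0.96 mm amp 8.9
coarse 0.013 groove phase x= 1.12 mm amp 13.5
coarse 0.015 groove phase x= 1.18 mm amp 11.0
  disc/T along +18 line: [-130.   129.5] [np.float64(-88.0), np.float64(66.0), np.float64(111.0)] [np.float64(-101.5), np.float64(-71.5), np.float64(80.5)]
medium 0.011 groove phase x= -4.91 mm amp 4.3
medium 0.013 groove phase x= -4.93 mm amp 7.8
medium 0.015 groove phase x= -5.0 mm amp 6.6
  disc/T along +18 line: [-130.   129.5] [np.float64(-96.0), np.float64(58.5), np.float64(103.5)] [np.float64(-109.0), np.float64(-78.0), np.float64(72.5)]
```

```bash
python3 -c "
from h import *
plan([.5738,.2363,.11],-.043)"
```

```text
clock 8.0 ee [0.3552 0.0162 0.2331] yaw 0.0005 w 0.0341 F [-0.4  0.4 -0.4]
 twist first [-0.0011 -0.0001  0.0435] then dp(new axes) [ 0.209  -0.2293  0.1231]  dp(old axes) [ 0.2187 -0.2199  0.1233]
```

>>> {"method": "arm_command", "body": {"dp": [[0,0,0],[0.0261,-0.0287,0],[0.0261,-0.0287,0],[0.0261,-0.0287,0],[0.0261,-0.0287,0],[0.0261,-0.0287,0],[0.0261,-0.0287,0],[0.0261,-0.0287,0],[0.0261,-0.0287,0],[0,0,0.04],[0,0,0.04],[0,0,0.04],[0,0,0],[0,0,0]], "twist": [[0,0,0.0435],[0,0,0],[0,0,0],[0,0,0],[0,0,0],[0,0,0],[0,0,0],[0,0,0],[0,0,0],[0,0,0],[0,0,0],[0,0,0],[0,0,0],[0,0,0]], "grip": [0.39,0.39,0.39,0.39,0.39,0.39,0.39,0.39,0.39,0.39,0.39,0.39,0.39,0.39]}}

```text
clock: 9.4
ee_pos: [0.5722, 0.239, 0.1125]
tool_rot: [1.0, -0.019, -0.001, 0.0]
wrist_force: [0.6, 0.7, 0.6]
grip_width: 0.0261
grasp_force: 0.0
```

```bash
python3 -c "
from h import *
plan([.5738,.2363,.031],-.043)"
```

```text
clock 9.4 ee [0.5722 0.239  0.1125] yaw -0.0382 w 0.0261 F [0.6 0.7 0.6]
 twist first [0.0004 0.0024 0.0048] then dp(new axes) [0.0017 0.0027 0.0815]  dp(old axes) [0.0019 0.0026 0.0815]
```

>>> {"method": "arm_command", "body": {"dp": [[0.0017,0.0026,0.02],[0,0,0.03],[0,0,0.02],[0,0,0.0115],[0,0,0],[0,0,0],[0,0,0],[0,0,0],[0,0,0],[0,0,-0.03],[0,0,-0.04],[0,0,-0.04],[0,0,-0.04],[0,0,0]], "twist": [[0,0,0.005],[0,0,0],[0,0,0],[0,0,0],[0,0,0],[0,0,0],[0,0,0],[0,0,0],[0,0,0],[0,0,0],[0,0,0],[0,0,0],[0,0,0],[0,0,0]], "grip": [0.39,0.39,0.39,0.39,0.39,1,1,1,1,1,1,1,1,1]}}

```text
clock: 10.8
ee_pos: [0.5779, 0.2355, 0.1902]
tool_rot: [1.0, -0.023, 0.007, -0.002]
wrist_force: [1.0, -0.6, -0.3]
grip_width: 0.0117
grasp_force: 42.9
```

Run:
```python
from h import *
th=np.arctan(-.06);d=np.array([np.cos(th),np.sin(th)]);n=np.array([-np.sin(th),np.cos(th)])
for k,y,m in(('fine',-.2355,.0111),('coarse',-.3506,.0025),('medium',-.4658,-.0042)):
    mid=np.array([.47,y])+d*m;print(k,'mid',mid.round(4),'home',(mid+.054*n).round(4),'pre(64)',(mid+.064*n).round(4))
h=np.array([.47,-.2355])+d*.0111+.066*n
plan([h[0],h[1],.18],th)
```

```text
fine mid [ 0.4811 -0.2362] home [ 0.4843 -0.1823] pre(64) [ 0.4849 -0.1723]
coarse mid [ 0.4725 -0.3507] home [ 0.4757 -0.2968] pre(64) [ 0.4763 -0.2869]
medium mid [ 0.4658 -0.4655] home [ 0.469  -0.4116] pre(64) [ 0.4696 -0.4017]
clock 10.8 ee [0.5779 0.2355 0.1902] yaw -0.0458 w 0.0117 F [ 1.  -0.6 -0.3]
 twist first [-0.0045 -0.0135  0.0142] then dp(new axes) [-0.0684  0.4106  0.0102]  dp(old axes) [-0.0744  0.4096  0.0074]
```

>>> {"method": "arm_command", "body": {"dp": [[0,0,0],[0,0,0],[-0.0068,0.041,0.001],[-0.0068,0.041,0.001],[-0.0068,0.041,0.001],[-0.0068,0.041,0.001],[-0.0068,0.041,0.001],[-0.0068,0.041,0.001],[-0.0068,0.041,0.001],[-0.0068,0.041,0.001],[-0.0068,0.041,0.001],[-0.0068,0.041,0.001],[0,0,0],[0,0,0],[0,0,0]], "twist": [[-0.0045,-0.0135,0.0142],[0,0,0],[0,0,0],[0,0,0],[0,0,0],[0,0,0],[0,0,0],[0,0,0],[0,0,0],[0,0,0],[0,0,0],[0,0,0],[0,0,0],[0,0,0],[0,0,0]], "grip": [1,1,1,1,1,1,1,1,1,1,1,1,1,1,1]}}

```text
clock: 12.3
ee_pos: [0.4817, -0.1695, 0.1731]
tool_rot: [1.0, -0.03, -0.008, 0.001]
wrist_force: [0.0, 0.2, -0.2]
grip_width: 0.0116
grasp_force: 42.8
```

Run:
```python
from h import *
f=grab('top')
plan([.4849,-.1703,.08],-.06)
save(f,'pics/c4.png',(290,150,390,260),5)
```

```text
clock 12.35 ee [ 0.4821 -0.1693  0.1735] yaw -0.0584 w 0.0114 F [ 0.7  1.  -2. ]
 twist first [0.0034 0.0154 0.0017] then dp(new axes) [0.0029 0.0008 0.0935]  dp(old axes) [0.0043 0.0005 0.0934]
```

View pics/c4.png

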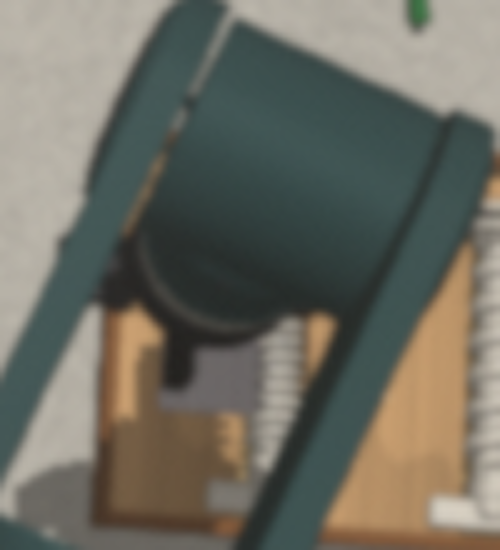

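>>> {"method": "arm_command", "body": {"dp": [[0.003,0.0008,0],[0,0,0.03],[0,0,0.03],[0,0,0.03],[0,0,0.03],[0,0,0.009],[0,0,0],[0,0,0],[0,0,0],[0,0,0]], "twist": [[0.0034,0.0145,0.0017],[0,0,0],[0,0,0],[0,0,0],[0,0,0],[0,0,0],[0,0,0],[0,0,0],[0,0,0],[0,0,0]], "grip": [1,1,1,1,1,1,1,1,1,1]}}

```text
clock: 13.35
ee_pos: [0.4862, -0.172, 0.0468]
tool_rot: [1.0, -0.031, 0.002, 0.001]
wrist_force: [0.6, 0.2, -0.6]
grip_width: 0.0114
grasp_force: 43.0
```

Run:
```python
from h import *
plan([.4845,-.1723,.039],-.06)
g=grab('scene');save(g,'pics/c5.png',(140,225,300,365),5)
```

```text
clock 13.35 ee [ 0.4862 -0.172   0.0468] yaw -0.0613 w 0.0114 F [ 0.6  0.2 -0.6]
 twist first [ 0.0021 -0.0033 -0.0013] then dp(new axes) [-0.0016  0.0004  0.0078]  dp(old axes) [-0.0017  0.0004  0.0078]
```

View pics/c5.png

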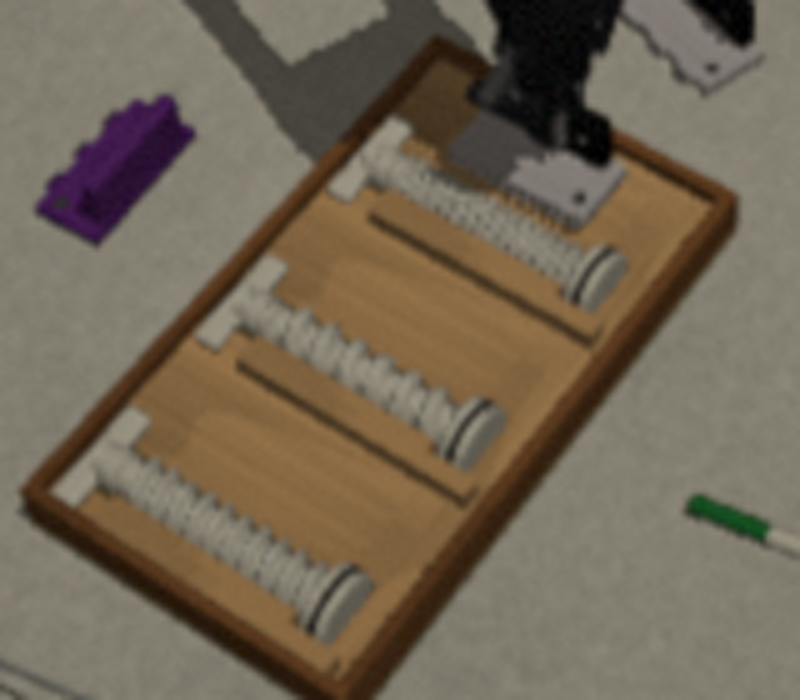

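The scene crop shows the fine-tooth leaf facing the fine plunger, about mid-thread. Lowering to the land.

>>> {"method": "arm_command", "body": {"dp": [[0,0,0.003],[0,0,0.002],[0,0,0.001],[0,0,0.001],[0,0,0],[0,0,0]], "twist": [[0,0,0],[0,0,0],[0,0,0],[0,0,0],[0,0,0],[0,0,0]], "grip": [1,1,1,1,1,1]}}

```text
clock: 14.0
ee_pos: [0.4859, -0.172, 0.0422]
tool_rot: [1.0, -0.031, 0.001, 0.001]
wrist_force: [-5.7, 3.1, 15.5]
grip_width: 0.0111
grasp_force: 45.6
```

>>> {"method": "arm_command", "body": {"dp": [[0,0,-0.001],[0,0.002,0],[0,0.002,0],[0,0.001,0],[0,0.001,0],[0,0,0],[0,0,0]], "twist": [[0,0,0],[0,0,0],[0,0,0],[0,0,0],[0,0,0],[0,0,0],[0,0,0]], "grip": [1,1,1,1,1,1,1]}}

```text
clock: 14.7
ee_pos: [0.4865, -0.177, 0.0422]
tool_rot: [1.0, -0.031, 0.002, -0.0]
wrist_force: [-0.1, 4.4, 9.3]
grip_width: 0.0116
grasp_force: 44.6
```

>>> {"method": "arm_command", "body": {"dp": [[0,0.002,0],[0,0.001,0],[0,0.001,0],[0,0,0],[0,0,0]], "twist": [[0,0,0],[0,0,0],[0,0,0],[0,0,0],[0,0,0]], "grip": [1,1,1,1,1]}}

```text
clock: 15.2
ee_pos: [0.4866, -0.1804, 0.0422]
tool_rot: [1.0, -0.031, 0.003, -0.001]
wrist_force: [0.9, 6.7, 9.8]
grip_width: 0.0111
grasp_force: 44.6
```

>>> {"method": "arm_command", "body": {"dp": [[0,0.001,0],[0,0.001,0],[0,0.001,0],[0,0,0],[0,0,0]], "twist": [[0,0,0],[0,0,0],[0,0,0],[0,0,0],[0,0,0]], "grip": [1,1,1,1,1]}}

```text
clock: 15.7
ee_pos: [0.4871, -0.1819, 0.0424]
tool_rot: [1.0, -0.031, 0.003, -0.002]
wrist_force: [2.4, 9.9, 10.4]
grip_width: 0.0112
grasp_force: 44.7
```

Run:
```python
from h import *
plan([.4843,-.1823,.042],-.06)
g=grab('scene');save(g,'pics/c6.png',(210,235,280,290),10)
```

```text
clock 15.7 ee [ 0.4871 -0.1819  0.0424] yaw -0.0611 w 0.0112 F [ 2.4  9.9 10.4]
 twist first [-0.0042 -0.0065 -0.0011] then dp(new axes) [-0.0027  0.0006  0.0004]  dp(old axes) [-0.0027  0.0006  0.0003]
```

View pics/c6.png

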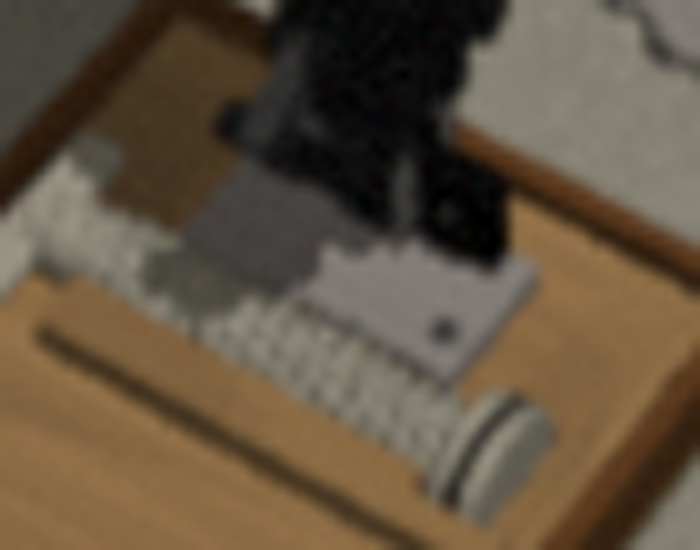

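>>> {"method": "arm_command", "body": {"dp": [[0.001,0,0],[0.001,0,0],[0,0,0],[0,0,0]], "twist": [[0,0,0],[0,0,0],[0,0,0],[0,0,0]], "grip": [1,1,1,1]}}

```text
clock: 16.15
ee_pos: [0.4876, -0.183, 0.0422]
tool_rot: [1.0, -0.031, 0.002, -0.001]
wrist_force: [-1.7, 6.5, 12.3]
grip_width: 0.0112
grasp_force: 44.9
```

>>> {"method": "arm_command", "body": {"dp": [[-0.001,0,0],[-0.001,0,0],[-0.001,0,0],[-0.001,0,0],[0,0,0],[0,0,0]], "twist": [[0,0,0],[0,0,0],[0,0,0],[0,0,0],[0,0,0],[0,0,0]], "grip": [1,1,1,1,1,1]}}

```text
clock: 16.75
ee_pos: [0.4871, -0.1833, 0.0426]
tool_rot: [1.0, -0.03, 0.006, -0.0]
wrist_force: [6.6, 6.5, 6.4]
grip_width: 0.0113
grasp_force: 44.0
```

>>> {"method": "arm_command", "body": {"dp": [[0.001,0,0],[0.001,0.001,0],[0,0.001,0],[0,0.001,0],[0,0,0],[0,0,0]], "twist": [[0,0,0],[0,0,0],[0,0,0],[0,0,0],[0,0,0],[0,0,0]], "grip": [1,1,1,1,1,1]}}

```text
clock: 17.35
ee_pos: [0.4873, -0.1835, 0.0425]
tool_rot: [1.0, -0.03, 0.004, -0.003]
wrist_force: [2.2, 13.7, 11.5]
grip_width: 0.0112
grasp_force: 44.9
```

>>> {"method": "arm_command", "body": {"dp": [[0,0.001,0],[0,0.001,0],[0,0,0],[0,0,0]], "twist": [[0,0,0],[0,0,0],[0,0,0],[0,0,0]], "grip": [1,1,1,1]}}

```text
clock: 17.75
ee_pos: [0.4873, -0.1837, 0.0427]
tool_rot: [1.0, -0.03, 0.004, -0.005]
wrist_force: [3.2, 19.5, 13.7]
grip_width: 0.0115
grasp_force: 45.2
```

>>> {"method": "arm_command", "body": {"dp": [[0,-0.002,-0.001],[0,-0.002,0],[0,0,0],[0,0,0],[0,0,0],[0,0,0],[0,0,0],[0,0,-0.02],[0,0,-0.03],[0,0,-0.04],[0,0,-0.04],[0,0,-0.04],[0,0,0]], "twist": [[0,0,0],[0,0,0],[0,0,0],[0,0,0],[0,0,0],[0,0,0],[0,0,0],[0,0,0],[0,0,0],[0,0,0],[0,0,0],[0,0,0],[0,0,0]], "grip": [1,1,1,0.42,0.42,0.42,0.42,0.42,0.42,0.42,0.42,0.42,0.42]}}

```text
clock: 19.05
ee_pos: [0.4871, -0.1872, 0.2181]
tool_rot: [0.999, -0.031, 0.007, 0.004]
wrist_force: [-0.2, -0.5, 0.3]
grip_width: 0.025
grasp_force: 0.0
```

Run:
```python
from h import *
plan([.38,.05,.2],-.06)
```

```text
clock 19.05 ee [ 0.4871 -0.1872  0.2181] yaw -0.0619 w 0.025 F [-0.2 -0.5  0.3]
 twist first [ 0.007  -0.0135 -0.002 ] then dp(new axes) [-0.1211 -0.2304  0.0181]  dp(old axes) [-0.1218 -0.2303  0.0149]
```

>>> {"method": "arm_command", "body": {"dp": [[-0.02,-0.038,0],[-0.02,-0.038,0],[-0.02,-0.038,0],[-0.02,-0.038,0],[-0.02,-0.038,0],[-0.02,-0.038,0],[0,0,0],[0,0,0]], "twist": [[0,0,0],[0,0,0],[0,0,0],[0,0,0],[0,0,0],[0,0,0],[0,0,0],[0,0,0]], "grip": [0.39,0.39,0.39,0.39,0.39,0.39,0.39,0.39]}}

```text
clock: 19.85
ee_pos: [0.3782, 0.0498, 0.2097]
tool_rot: [1.0, -0.03, 0.001, 0.001]
wrist_force: [0.5, -0.0, -0.7]
grip_width: 0.0259
grasp_force: 0.0
```

Run:
```python
from h import *
f=grab('top');g=grab('scene')
c=np.zeros((600,800,3),np.uint8)
c[:440,:]=cv2.resize(f['image'][160:270,255:455],None,fx=4,fy=4,interpolation=cv2.INTER_CUBIC)
c[440:600,:270]=cv2.resize(f['image'][155:235,120:255],None,fx=2,fy=2)
save({'image':c},'pics/c7.png')
for n,b in dict(medium=(128,160,158,210),coarse=(187,160,216,210)).items(): print(n,grip(f,b,.064))
print('broad',grip(f,(250,190,290,235),.046)); print('fine',grip(f,(305,180,345,250),.072))
plan([.5682,.3087,.11],-.01); plan([.5703,.1574,.11],-.074)
```

```text
medium {'n': 137, 'c': array([0.5689, 0.3087]), 'mid': array([0.5677, 0.3087]), 'yaw': np.float64(-0.014), 'len': np.float64(0.0732), 'z': np.float64(0.0633)}
coarse {'n': 127, 'c': array([0.5706, 0.1572]), 'mid': array([0.5701, 0.1573]), 'yaw': np.float64(-0.072), 'len': np.float64(0.0758), 'z': np.float64(0.063)}
broad {'n': 101, 'c': array([ 0.4998, -0.0246]), 'mid': array([ 0.5003, -0.0248]), 'yaw': np.float64(-0.381), 'len': np.float64(0.0716), 'z': np.float64(0.0454)}
fine {'n': 106, 'c': array([ 0.483 , -0.1805]), 'mid': array([ 0.4825, -0.1805]), 'yaw': np.float64(-0.069), 'len': np.float64(0.0717), 'z': np.float64(0.0711)}
clock 19.95 ee [0.3788 0.0487 0.2098] yaw -0.0626 w 0.0262 F [0.  0.4 0.2]
 twist first [ 0.002  -0.0006 -0.0526] then dp(new axes) [ 0.1868 -0.2619  0.0998]  dp(old axes) [ 0.1727 -0.2716  0.0994]
clock 19.95 ee [0.3788 0.0487 0.2098] yaw -0.0626 w 0.0262 F [0.  0.4 0.2]
 twist first [ 0.002  -0.0007  0.0114] then dp(new axes) [ 0.183  -0.1226  0.0998]  dp(old axes) [ 0.1843 -0.1207  0.0997]
```

View pics/c7.png

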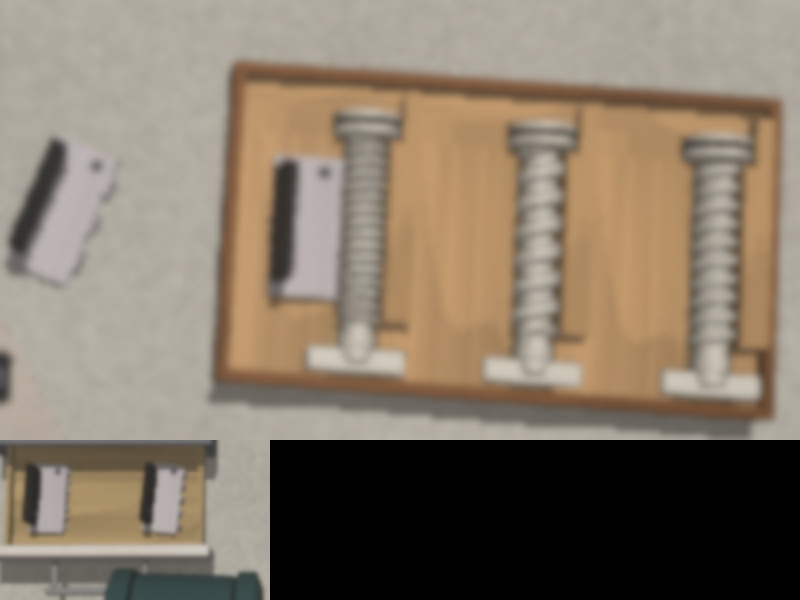

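Fine leaf is seated, with no gap to the thread (top crop around (305,230)). Now the coarse leaf.

>>> {"method": "arm_command", "body": {"dp": [[0,0,0],[0.0305,-0.0204,0],[0.0305,-0.0204,0],[0.0305,-0.0204,0],[0.0305,-0.0204,0],[0.0305,-0.0204,0],[0.0305,-0.0204,0.02],[0,0,0.04],[0,0,0.04],[0,0,0.02],[0,0,0],[0,0,0],[0,0,0]], "twist": [[0,0,0.0114],[0,0,0],[0,0,0],[0,0,0],[0,0,0],[0,0,0],[0,0,0],[0,0,0],[0,0,0],[0,0,0],[0,0,0],[0,0,0],[0,0,0]], "grip": [0.39,0.39,0.39,0.39,0.39,0.39,0.39,0.39,0.39,0.39,0.39,0.39,0.39]}}

```text
clock: 21.25
ee_pos: [0.5718, 0.1577, 0.0925]
tool_rot: [0.999, -0.037, 0.003, 0.0]
wrist_force: [0.3, 0.1, 0.2]
grip_width: 0.0261
grasp_force: 0.0
```

```bash
python3 -c "
from h import *
plan([.5703,.1573,.031],-.073)"
```

```text
clock 21.25 ee [0.5718 0.1577 0.0925] yaw -0.0742 w 0.0261 F [0.3 0.1 0.2]
 twist first [ 0.0003 -0.0051 -0.0012] then dp(new axes) [-0.0015  0.0005  0.0615]  dp(old axes) [-0.0018  0.0005  0.0615]
```

>>> {"method": "arm_command", "body": {"dp": [[-0.0015,0.0005,0.02],[0,0,0.02],[0,0,0.0205],[0,0,0],[0,0,0],[0,0,0],[0,0,0],[0,0,0],[0,0,0],[0,0,0]], "twist": [[0,-0.004,0],[0,0,0],[0,0,0],[0,0,0],[0,0,0],[0,0,0],[0,0,0],[0,0,0],[0,0,0],[0,0,0]], "grip": [0.39,0.39,0.39,0.39,0.39,0.39,1,1,1,1]}}

```text
clock: 22.25
ee_pos: [0.5699, 0.1579, 0.0319]
tool_rot: [0.999, -0.036, 0.0, 0.0]
wrist_force: [0.0, 0.3, 6.2]
grip_width: 0.0114
grasp_force: 39.9
```

>>> {"method": "arm_command", "body": {"dp": [[0,0,-0.02],[0,0,-0.04],[0,0,-0.04],[0,0,-0.04],[0,0,-0.01],[0,0,0],[0,0,0],[0,0,0]], "twist": [[0,0,0],[0,0,0],[0,0,0],[0,0,0],[0,0,0],[0,0,0],[0,0,0],[0,0,0]], "grip": [1,1,1,1,1,1,1,1]}}

```text
clock: 23.05
ee_pos: [0.5674, 0.1575, 0.1764]
tool_rot: [0.999, -0.036, -0.004, 0.001]
wrist_force: [0.4, 0.2, -1.5]
grip_width: 0.0114
grasp_force: 39.0
```

```bash
python3 -c "
from h import *
plan([.4765,-.2885,.05],-.06)"
```

```text
clock 23.05 ee [0.5674 0.1575 0.1764] yaw -0.0729 w 0.0114 F [ 0.4  0.2 -1.5]
 twist first [ 0.0027  0.0085 -0.0129] then dp(new axes) [-0.064   0.4506  0.1264]  dp(old axes) [-0.0571  0.4511  0.1281]
```

>>> {"method": "arm_command", "body": {"dp": [[0,0,0],[-0.0064,0.0451,0],[-0.0064,0.0451,0],[-0.0064,0.0451,0],[-0.0064,0.0451,0],[-0.0064,0.0451,0],[-0.0064,0.0451,0],[-0.0064,0.0451,0],[-0.0064,0.0451,0],[-0.0064,0.0451,0],[-0.0064,0.0447,0],[0,0,0.03],[0,0,0.03],[0,0,0.03],[0,0,0.02],[0,0,0.01],[0,0,0],[0,0,0],[0,0,0]], "twist": [[0.002,0.006,-0.0129],[0,0,0],[0,0,0],[0,0,0],[0,0,0],[0,0,0],[0,0,0],[0,0,0],[0,0,0],[0,0,0],[0,0,0],[0,0,0],[0,0,0],[0,0,0],[0,0,0],[0,0,0],[0,0,0],[0,0,0],[0,0,0]], "grip": [1,1,1,1,1,1,1,1,1,1,1,1,1,1,1,1,1,1,1]}}

```text
clock: 24.95
ee_pos: [0.4794, -0.2888, 0.0609]
tool_rot: [1.0, -0.03, 0.003, 0.001]
wrist_force: [0.9, 0.3, -0.4]
grip_width: 0.0113
grasp_force: 39.3
```

Run:
```python
from h import *
plan([.476,-.2885,.041],-.06)
g=grab('scene');save(g,'pics/c8.png',(180,255,260,315),9)
```

```text
clock 24.95 ee [ 0.4794 -0.2888  0.0609] yaw -0.0598 w 0.0113 F [ 0.9  0.3 -0.4]
 twist first [ 0.0011 -0.0058  0.0002] then dp(new axes) [-0.0034 -0.0001  0.0199]  dp(old axes) [-0.0035 -0.0001  0.0199]
```

View pics/c8.png

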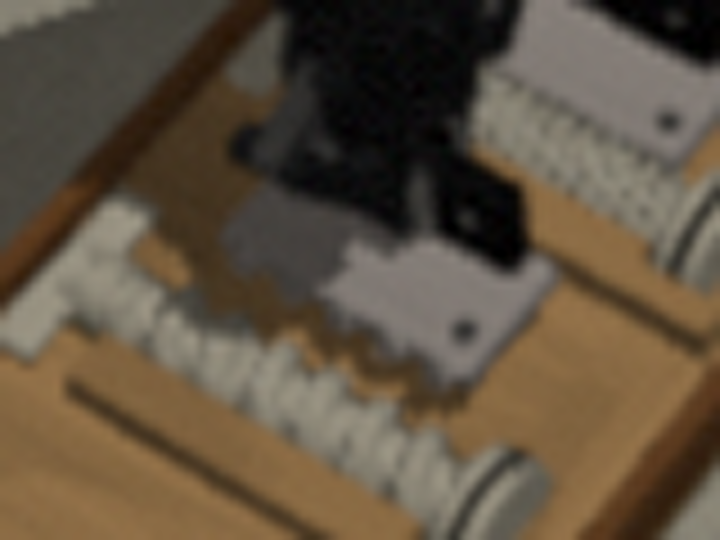

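Scene crop: the five-tooth coarse leaf is facing the coarse thread, about mid-length. Lowering it, then pressing in.

>>> {"method": "arm_command", "body": {"dp": [[-0.0034,0,0.01],[0,0,0.005],[0,0,0.003],[0,0,0.001],[0,0,0.001],[0,0,0],[0,0,0]], "twist": [[0,-0.004,0],[0,0,0],[0,0,0],[0,0,0],[0,0,0],[0,0,0],[0,0,0]], "grip": [1,1,1,1,1,1,1]}}

```text
clock: 25.7
ee_pos: [0.475, -0.288, 0.04]
tool_rot: [1.0, -0.03, -0.0, -0.0]
wrist_force: [-2.8, 2.0, 5.7]
grip_width: 0.0113
grasp_force: 40.2
```

>>> {"method": "arm_command", "body": {"dp": [[0,0.002,0],[0,0.002,0],[0,0.001,0],[0,0.001,0],[0,0,0],[0,0,0]], "twist": [[0,0,0],[0,0,0],[0,0,0],[0,0,0],[0,0,0],[0,0,0]], "grip": [1,1,1,1,1,1]}}

```text
clock: 26.3
ee_pos: [0.4756, -0.2932, 0.04]
tool_rot: [1.0, -0.03, 0.001, -0.001]
wrist_force: [-0.2, 4.7, 5.8]
grip_width: 0.0117
grasp_force: 40.4
```

>>> {"method": "arm_command", "body": {"dp": [[0,0.001,0],[0,0.001,0],[0,0.001,0],[0,0,0],[0,0,0]], "twist": [[0,0,0],[0,0,0],[0,0,0],[0,0,0],[0,0,0]], "grip": [1,1,1,1,1]}}

```text
clock: 26.8
ee_pos: [0.4756, -0.2937, 0.0401]
tool_rot: [1.0, -0.03, 0.0, -0.003]
wrist_force: [0.6, 9.7, 9.1]
grip_width: 0.0116
grasp_force: 41.0
```

>>> {"method": "arm_command", "body": {"dp": [[0.001,0,0],[0.001,0,0],[0.001,0,0],[0.001,0,0],[0,0,0],[0,0,0]], "twist": [[0,0,0],[0,0,0],[0,0,0],[0,0,0],[0,0,0],[0,0,0]], "grip": [1,1,1,1,1,1]}}

```text
clock: 27.4
ee_pos: [0.4785, -0.2967, 0.0399]
tool_rot: [1.0, -0.03, -0.0, -0.001]
wrist_force: [-3.3, 4.1, 6.6]
grip_width: 0.0112
grasp_force: 40.6
```

Dropped in by 3 mm. Pushing it home.

>>> {"method": "arm_command", "body": {"dp": [[0,0.001,0],[0,0.001,0],[0,0.001,0],[0,0.001,0],[0,0,0],[0,0,0]], "twist": [[0,0,0],[0,0,0],[0,0,0],[0,0,0],[0,0,0],[0,0,0]], "grip": [1,1,1,1,1,1]}}

```text
clock: 28.0
ee_pos: [0.4789, -0.2981, 0.0401]
tool_rot: [1.0, -0.03, -0.0, -0.003]
wrist_force: [-2.1, 11.0, 10.8]
grip_width: 0.0115
grasp_force: 41.1
```

>>> {"method": "arm_command", "body": {"dp": [[0,0.001,0],[0,0.001,0],[0,0,0],[0,0,0]], "twist": [[0,0,0],[0,0,0],[0,0,0],[0,0,0]], "grip": [1,1,1,1]}}

```text
clock: 28.4
ee_pos: [0.4789, -0.2982, 0.0403]
tool_rot: [1.0, -0.03, -0.0, -0.005]
wrist_force: [-2.1, 15.1, 12.4]
grip_width: 0.0115
grasp_force: 41.4
```

>>> {"method": "arm_command", "body": {"dp": [[0,-0.002,-0.001],[0,-0.002,0],[0,0,0],[0,0,0],[0,0,0],[0,0,0],[0,0,0],[0,0,-0.02],[0,0,-0.03],[0,0,-0.04],[0,0,-0.04],[0,0,-0.04],[0,0,0],[0,0,0]], "twist": [[0,0,0],[0,0,0],[0,0,0],[0,0,0],[0,0,0],[0,0,0],[0,0,0],[0,0,0],[0,0,0],[0,0,0],[0,0,0],[0,0,0],[0,0,0],[0,0,0]], "grip": [1,1,1,0.42,0.42,0.42,0.42,0.42,0.42,0.42,0.42,0.42,0.42,0.42]}}

```text
clock: 29.8
ee_pos: [0.4789, -0.2999, 0.2117]
tool_rot: [1.0, -0.03, 0.001, 0.001]
wrist_force: [-0.4, 0.2, -1.2]
grip_width: 0.0248
grasp_force: 0.0
```

>>> {"method": "arm_command", "body": {"dp": [[-0.012,-0.044,0],[-0.012,-0.044,0],[-0.012,-0.044,0],[-0.012,-0.044,0],[-0.012,-0.044,0],[-0.012,-0.044,0],[-0.012,-0.044,0],[-0.012,-0.044,0],[0,0,0],[0,0,0]], "twist": [[0,0,0],[0,0,0],[0,0,0],[0,0,0],[0,0,0],[0,0,0],[0,0,0],[0,0,0],[0,0,0],[0,0,0]], "grip": [0.39,0.39,0.39,0.39,0.39,0.39,0.39,0.39,0.39,0.39]}}

```text
clock: 30.8
ee_pos: [0.4028, 0.0585, 0.2087]
tool_rot: [1.0, -0.029, -0.002, 0.0]
wrist_force: [0.8, 0.3, -0.3]
grip_width: 0.0261
grasp_force: 0.0
```

Run:
```python
from h import *
f=grab('top')
print('medium',grip(f,(128,160,158,210),.064))
print('broad',grip(f,(250,190,290,235),.046)); print('fine',grip(f,(305,180,345,250),.072)); print('coarse',grip(f,(350,180,385,250),.072))
plan([.5682,.3087,.031],-.012)
```

```text
medium {'n': 133, 'c': array([0.5683, 0.3088]), 'mid': array([0.5677, 0.3088]), 'yaw': np.float64(-0.011), 'len': np.float64(0.0732), 'z': np.float64(0.0631)}
broad {'n': 103, 'c': array([ 0.4998, -0.0244]), 'mid': array([ 0.5004, -0.0247]), 'yaw': np.float64(-0.385), 'len': np.float64(0.0715), 'z': np.float64(0.0454)}
fine {'n': 107, 'c': array([ 0.4822, -0.1804]), 'mid': array([ 0.4825, -0.1804]), 'yaw': np.float64(-0.066), 'len': np.float64(0.0717), 'z': np.float64(0.0712)}
coarse {'n': 114, 'c': array([ 0.4778, -0.2949]), 'mid': array([ 0.4771, -0.2949]), 'yaw': np.float64(-0.063), 'len': np.float64(0.0693), 'z': np.float64(0.0716)}
clock 30.85 ee [0.4031 0.0576 0.209 ] yaw -0.0593 w 0.026 F [ 0.2 -0.  -0.2]
 twist first [ 0.0002  0.0036 -0.0473] then dp(new axes) [ 0.162 -0.253  0.178]  dp(old axes) [ 0.1505 -0.2605  0.1774]
```

>>> {"method": "arm_command", "body": {"dp": [[0,0,0],[0.0231,-0.0361,0],[0.0231,-0.0361,0],[0.0231,-0.0361,0],[0.0231,-0.0361,0],[0.0231,-0.0361,0],[0.0231,-0.0361,0],[0.0231,-0.0361,0],[0,0,0.04],[0,0,0.04],[0,0,0.03],[0,0,0],[0,0,0],[0,0,0]], "twist": [[0,0,-0.0473],[0,0,0],[0,0,0],[0,0,0],[0,0,0],[0,0,0],[0,0,0],[0,0,0],[0,0,0],[0,0,0],[0,0,0],[0,0,0],[0,0,0],[0,0,0]], "grip": [0.39,0.39,0.39,0.39,0.39,0.39,0.39,0.39,0.39,0.39,0.39,0.39,0.39,0.39]}}

```text
clock: 32.25
ee_pos: [0.5705, 0.3081, 0.1032]
tool_rot: [1.0, -0.007, 0.002, -0.001]
wrist_force: [0.9, 1.6, 0.7]
grip_width: 0.026
grasp_force: 0.0
```

```bash
python3 -c "
from h import *
plan([.568,.3087,.032],-.012)"
```

```text
clock 32.25 ee [0.5705 0.3081 0.1032] yaw -0.0143 w 0.026 F [0.9 1.6 0.7]
 twist first [-0.0024 -0.0031 -0.0023] then dp(new axes) [-0.0026 -0.0005  0.0712]  dp(old axes) [-0.0028 -0.0004  0.0712]
```

>>> {"method": "arm_command", "body": {"dp": [[-0.002,-0.0005,0.02],[0,0,0.03],[0,0,0.02],[0,0,0],[0,0,0],[0,0,0],[0,0,0],[0,0,0],[0,0,0],[0,0,0]], "twist": [[0,0,-0.002],[0,0,0],[0,0,0],[0,0,0],[0,0,0],[0,0,0],[0,0,0],[0,0,0],[0,0,0],[0,0,0]], "grip": [0.39,0.39,0.39,0.39,0.39,0.39,1,1,1,1]}}

```text
clock: 33.25
ee_pos: [0.5681, 0.31, 0.0334]
tool_rot: [1.0, -0.005, 0.002, -0.001]
wrist_force: [0.2, 0.3, 6.1]
grip_width: 0.0115
grasp_force: 40.0
```

>>> {"method": "arm_command", "body": {"dp": [[0,0,-0.02],[0,0,-0.04],[0,0,-0.04],[0,0,-0.04],[0,0,-0.01],[0,0,0],[0,0,0],[0,0,0]], "twist": [[0,0,0],[0,0,0],[0,0,0],[0,0,0],[0,0,0],[0,0,0],[0,0,0],[0,0,0]], "grip": [1,1,1,1,1,1,1,1]}}

```text
clock: 34.05
ee_pos: [0.5653, 0.3084, 0.1771]
tool_rot: [1.0, -0.005, -0.003, 0.001]
wrist_force: [0.2, 0.8, -0.3]
grip_width: 0.0113
grasp_force: 39.0
```

```bash
python3 -c "
from h import *
plan([.4705,-.4033,.06],-.06)"
```

```text
clock 34.05 ee [0.5653 0.3084 0.1771] yaw -0.0108 w 0.0113 F [ 0.2  0.8 -0.3]
 twist first [0.0018 0.0062 0.0492] then dp(new axes) [-0.052   0.7161  0.1171]  dp(old axes) [-0.0864  0.7125  0.1188]
```

>>> {"method": "arm_command", "body": {"dp": [[0,0,0],[-0.00325,0.0447,0],[-0.00325,0.0447,0],[-0.00325,0.0447,0],[-0.00325,0.0447,0],[-0.00325,0.0447,0],[-0.00325,0.0447,0],[-0.00325,0.0447,0],[-0.00325,0.0447,0],[-0.00325,0.0447,0],[-0.00325,0.0447,0],[-0.00325,0.0447,0],[-0.00325,0.0447,0],[-0.00325,0.0447,0],[-0.00325,0.0447,0],[-0.00325,0.0447,0],[-0.00325,0.0447,0],[0,0,0],[0,0,0],[0,0,0]], "twist": [[0.001,0.003,0.0492],[0,0,0],[0,0,0],[0,0,0],[0,0,0],[0,0,0],[0,0,0],[0,0,0],[0,0,0],[0,0,0],[0,0,0],[0,0,0],[0,0,0],[0,0,0],[0,0,0],[0,0,0],[0,0,0],[0,0,0],[0,0,0],[0,0,0]], "grip": [1,1,1,1,1,1,1,1,1,1,1,1,1,1,1,1,1,1,1,1]}}

```text
clock: 36.05
ee_pos: [0.4717, -0.4005, 0.1776]
tool_rot: [1.0, -0.03, 0.0, -0.002]
wrist_force: [-0.7, 0.3, -0.2]
grip_width: 0.0115
grasp_force: 39.4
```

>>> {"method": "arm_command", "body": {"dp": [[0,0,0.03],[0,0,0.03],[0,0,0.03],[0,0,0.02],[0,0,0.01],[0,0,0],[0,0,0],[0,0,0]], "twist": [[0,0,0],[0,0,0],[0,0,0],[0,0,0],[0,0,0],[0,0,0],[0,0,0],[0,0,0]], "grip": [1,1,1,1,1,1,1,1]}}

```text
clock: 36.85
ee_pos: [0.4732, -0.4022, 0.0613]
tool_rot: [1.0, -0.03, 0.002, 0.0]
wrist_force: [-0.0, 0.9, -0.9]
grip_width: 0.0117
grasp_force: 39.4
```

Run:
```python
from h import *
plan([.4705,-.4033,.041],-.06)
```

```text
clock 36.85 ee [ 0.4732 -0.4022  0.0613] yaw -0.0594 w 0.0117 F [-0.   0.9 -0.9]
 twist first [ 0.0007 -0.0048  0.0006] then dp(new axes) [-0.0027  0.0013  0.0203]  dp(old axes) [-0.0028  0.0012  0.0203]
```

>>> {"method": "arm_command", "body": {"dp": [[-0.0025,0.001,0.01],[0,0,0.005],[0,0,0.002],[0,0,0.001],[0,0,0.001],[0,0,0],[0,0,0]], "twist": [[0,-0.003,0],[0,0,0],[0,0,0],[0,0,0],[0,0,0],[0,0,0],[0,0,0]], "grip": [1,1,1,1,1,1,1]}}

```text
clock: 37.55
ee_pos: [0.4695, -0.4026, 0.0414]
tool_rot: [1.0, -0.03, -0.0, -0.001]
wrist_force: [-3.0, 2.0, 4.9]
grip_width: 0.0118
grasp_force: 40.3
```

>>> {"method": "arm_command", "body": {"dp": [[0,0.002,0],[0,0.002,0],[0,0.001,0],[0,0.001,0],[0,0,0],[0,0,0]], "twist": [[0,0,0],[0,0,0],[0,0,0],[0,0,0],[0,0,0],[0,0,0]], "grip": [1,1,1,1,1,1]}}

```text
clock: 38.15
ee_pos: [0.4702, -0.4084, 0.0414]
tool_rot: [1.0, -0.03, 0.001, -0.001]
wrist_force: [-0.2, 1.3, 5.1]
grip_width: 0.0116
grasp_force: 40.3
```

>>> {"method": "arm_command", "body": {"dp": [[0,0.001,0],[0,0.001,0],[0,0.001,0],[0,0,0],[0,0,0]], "twist": [[0,0,0],[0,0,0],[0,0,0],[0,0,0],[0,0,0]], "grip": [1,1,1,1,1]}}

```text
clock: 38.65
ee_pos: [0.4705, -0.41, 0.0415]
tool_rot: [1.0, -0.03, 0.001, -0.002]
wrist_force: [0.5, 6.3, 7.2]
grip_width: 0.0115
grasp_force: 40.5
```

>>> {"method": "arm_command", "body": {"dp": [[0,0.001,0],[0,0.001,0],[0,0.001,0],[0,0,0],[0,0,0]], "twist": [[0,0,0],[0,0,0],[0,0,0],[0,0,0],[0,0,0]], "grip": [1,1,1,1,1]}}

```text
clock: 39.15
ee_pos: [0.4709, -0.4113, 0.0416]
tool_rot: [1.0, -0.029, 0.001, -0.004]
wrist_force: [2.0, 9.5, 7.9]
grip_width: 0.0113
grasp_force: 40.8
```

>>> {"method": "arm_command", "body": {"dp": [[0.001,0,0],[0.001,0,0],[0,0,0],[0,0,0]], "twist": [[0,0,0],[0,0,0],[0,0,0],[0,0,0]], "grip": [1,1,1,1]}}

```text
clock: 39.55
ee_pos: [0.4715, -0.4124, 0.0415]
tool_rot: [1.0, -0.03, -0.0, -0.003]
wrist_force: [-1.9, 8.0, 9.7]
grip_width: 0.0115
grasp_force: 40.8
```

>>> {"method": "arm_command", "body": {"dp": [[0,0.001,0],[0,0.001,0],[0,0.001,0],[0,0,0],[0,0,0]], "twist": [[0,0,0],[0,0,0],[0,0,0],[0,0,0],[0,0,0]], "grip": [1,1,1,1,1]}}

```text
clock: 40.05
ee_pos: [0.4716, -0.4128, 0.0417]
tool_rot: [1.0, -0.03, -0.0, -0.005]
wrist_force: [-2.8, 14.2, 12.1]
grip_width: 0.0114
grasp_force: 41.4
```

>>> {"method": "arm_command", "body": {"dp": [[0,0.001,0],[0,0.001,0],[0,0,0],[0,0,0]], "twist": [[0,0,0],[0,0,0],[0,0,0],[0,0,0]], "grip": [1,1,1,1]}}

```text
clock: 40.45
ee_pos: [0.4716, -0.4129, 0.0419]
tool_rot: [1.0, -0.029, -0.0, -0.007]
wrist_force: [-2.7, 19.7, 13.7]
grip_width: 0.0115
grasp_force: 41.9
```

>>> {"method": "arm_command", "body": {"dp": [[0,-0.003,-0.001],[0,-0.002,0],[0,0,0],[0,0,0],[0,0,0],[0,0,0],[0,0,0],[0,0,-0.02],[0,0,-0.03],[0,0,-0.04],[0,0,-0.04],[0,0,-0.04]], "twist": [[0,0,0],[0,0,0],[0,0,0],[0,0,0],[0,0,0],[0,0,0],[0,0,0],[0,0,0],[0,0,0],[0,0,0],[0,0,0],[0,0,0]], "grip": [1,1,1,0.42,0.42,0.42,0.42,0.42,0.42,0.42,0.42,0.42]}}

```text
clock: 41.65
ee_pos: [0.4708, -0.415, 0.2125]
tool_rot: [1.0, -0.03, -0.001, -0.001]
wrist_force: [0.3, -0.5, -0.5]
grip_width: 0.0248
grasp_force: 0.0
```

>>> {"method": "arm_command", "body": {"dp": [[-0.009,-0.0433,0],[-0.009,-0.0433,0],[-0.009,-0.0433,0],[-0.009,-0.0433,0],[-0.009,-0.0433,0],[-0.009,-0.0433,0],[-0.009,-0.0433,0],[-0.009,-0.0433,0],[-0.009,-0.0433,0],[-0.009,-0.0433,0],[-0.009,-0.0433,0],[0,0,0],[0,0,0]], "twist": [[0,0,0],[0,0,0],[0,0,0],[0,0,0],[0,0,0],[0,0,0],[0,0,0],[0,0,0],[0,0,0],[0,0,0],[0,0,0],[0,0,0],[0,0,0]], "grip": [0.2,0.2,0.2,0.2,0.2,0.2,0.2,0.2,0.2,0.2,0.2,0.2,0.2]}}

```text
clock: 42.95
ee_pos: [0.4006, 0.0672, 0.2122]
tool_rot: [1.0, -0.029, -0.0, -0.001]
wrist_force: [-0.3, 0.1, 1.0]
grip_width: 0.034
grasp_force: 0.0
```

Run:
```python
from h import *
f=grab('top')
B=grip(f,(245,180,300,240),.046);print('broad',B); print('fine',grip(f,(305,180,345,250),.072)); print('coarse',grip(f,(350,180,385,250),.072));print('medium',grip(f,(393,180,425,255),.072))
c=np.zeros((440,800,3),np.uint8)
c[:]=cv2.resize(f['image'][160:270,255:455],None,fx=4,fy=4,interpolation=cv2.INTER_CUBIC)
save({'image':c},'pics/c9.png')
plan([*B['mid'],.03],float(B['yaw']))
```

```text
broad {'n': 101, 'c': array([ 0.4996, -0.0244]), 'mid': array([ 0.5004, -0.0247]), 'yaw': np.float64(-0.386), 'len': np.float64(0.0715), 'z': np.float64(0.0455)}
fine {'n': 108, 'c': array([ 0.4822, -0.1803]), 'mid': array([ 0.4825, -0.1803]), 'yaw': np.float64(-0.065), 'len': np.float64(0.0717), 'z': np.float64(0.0702)}
coarse {'n': 115, 'c': array([ 0.4768, -0.2947]), 'mid': array([ 0.4771, -0.2948]), 'yaw': np.float64(-0.072), 'len': np.float64(0.0694), 'z': np.float64(0.0713)}
medium {'n': 124, 'c': array([ 0.4705, -0.4089]), 'mid': array([ 0.4691, -0.4088]), 'yaw': np.float64(-0.074), 'len': np.float64(0.0717), 'z': np.float64(0.071)}
clock 43.0 ee [0.4008 0.0663 0.2122] yaw -0.0594 w 0.0342 F [-0.5  0.2 -0.7]
 twist first [-0.0009  0.0006  0.3266] then dp(new axes) [0.1265 0.0468 0.1822]  dp(old axes) [0.1048 0.0851 0.182 ]
```

View pics/c9.png

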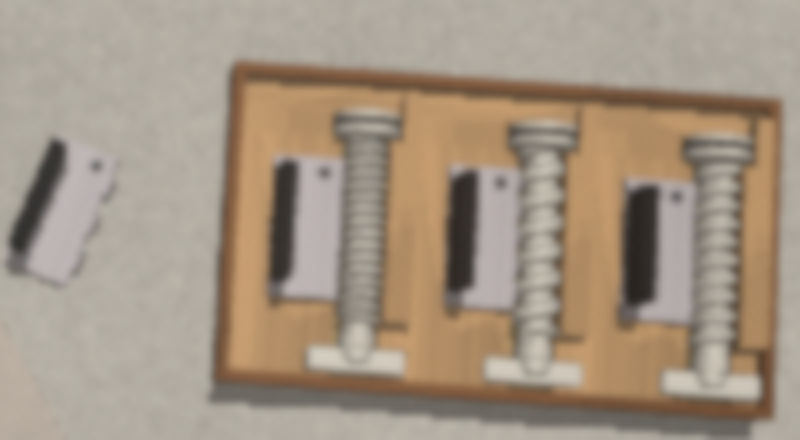

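All three leaves lie flush in their threads, with grips at top-crop (285,220), (462,232) and (640,243). Now the broad leaf.

>>> {"method": "arm_command", "body": {"dp": [[0,0,0],[0,0,0],[0,0,0],[0.0316,0.0117,0],[0.0316,0.0117,0],[0.0316,0.0117,0],[0.0316,0.0117,0.02],[0,0,0.04],[0,0,0.04],[0,0,0.02],[0,0,0],[0,0,0],[0,0,0]], "twist": [[0,0,0.1089],[0,0,0.1089],[0,0,0.1089],[0,0,0],[0,0,0],[0,0,0],[0,0,0],[0,0,0],[0,0,0],[0,0,0],[0,0,0],[0,0,0],[0,0,0]], "grip": [0.2,0.2,0.2,0.2,0.2,0.2,0.2,0.2,0.2,0.2,0.2,0.2,0.2]}}

```text
clock: 44.3
ee_pos: [0.5015, -0.0253, 0.094]
tool_rot: [0.981, -0.193, 0.001, -0.001]
wrist_force: [0.5, 1.0, 0.0]
grip_width: 0.0341
grasp_force: 0.0
```

```bash
python3 -c "
from h import *
plan([.5,-.0247,.015],-.386)"
```

```text
clock 44.3 ee [ 0.5015 -0.0253  0.094 ] yaw -0.3879 w 0.0341 F [0.5 1.  0. ]
 twist first [-0.0021 -0.0025 -0.0019] then dp(new axes) [-0.0017  0.      0.079 ]  dp(old axes) [-0.0019  0.0002  0.079 ]
```

>>> {"method": "arm_command", "body": {"dp": [[-0.0015,0,0.03],[0,0,0.03],[0,0,0.018],[0,0,0],[0,0,0],[0,0,0],[0,0,0],[0,0,0],[0,0,0],[0,0,0],[0,0,-0.03],[0,0,-0.04],[0,0,-0.04],[0,0,-0.04],[0,0,0],[0,0,0]], "twist": [[0,0,0],[0,0,0],[0,0,0],[0,0,0],[0,0,0],[0,0,0],[0,0,0],[0,0,0],[0,0,0],[0,0,0],[0,0,0],[0,0,0],[0,0,0],[0,0,0],[0,0,0],[0,0,0]], "grip": [0.2,0.2,0.2,0.2,0.2,0.2,1,1,1,1,1,1,1,1,1,1]}}

```text
clock: 45.9
ee_pos: [0.499, -0.0238, 0.1645]
tool_rot: [0.981, -0.192, 0.0, -0.001]
wrist_force: [0.2, 0.1, -2.0]
grip_width: 0.0112
grasp_force: 39.4
```

```bash
python3 -c "
from h import *
plan([.565,.235,.05],0)"
```

```text
clock 45.9 ee [ 0.499  -0.0238  0.1645] yaw -0.3866 w 0.0112 F [ 0.2  0.1 -2. ]
 twist first [-0.0017 -0.0006 -0.3866] then dp(new axes) [ 0.066  -0.2588  0.1145]  dp(old axes) [-0.0365 -0.2644  0.115 ]
```

>>> {"method": "arm_command", "body": {"dp": [[0,0,0],[0,0,0],[0,0,0],[0.0094,-0.037,0],[0.0094,-0.037,0],[0.0094,-0.037,0],[0.0094,-0.037,0],[0.0094,-0.037,0],[0.0094,-0.037,0],[0.0094,-0.037,0],[0,0,0.04],[0,0,0.04],[0,0,0.03],[0,0,0],[0,0,0],[0,0,0]], "twist": [[0,0,-0.129],[0,0,-0.129],[0,0,-0.129],[0,0,0],[0,0,0],[0,0,0],[0,0,0],[0,0,0],[0,0,0],[0,0,0],[0,0,0],[0,0,0],[0,0,0],[0,0,0],[0,0,0],[0,0,0]], "grip": [1,1,1,1,1,1,1,1,1,1,1,1,1,1,1,1]}}

```text
clock: 47.5
ee_pos: [0.5654, 0.2357, 0.056]
tool_rot: [1.0, 0.0, 0.001, -0.001]
wrist_force: [-0.0, 0.4, -1.0]
grip_width: 0.0112
grasp_force: 39.6
```

>>> {"method": "arm_command", "body": {"dp": [[0,0,0.01],[0,0,0.005],[0,0,0.003],[0,0,0.001],[0,0,0],[0,0,0]], "twist": [[0,0,0],[0,0,0],[0,0,0],[0,0,0],[0,0,0],[0,0,0]], "grip": [1,1,1,1,1,1]}}

```text
clock: 48.1
ee_pos: [0.5645, 0.2355, 0.0355]
tool_rot: [1.0, 0.0, -0.0, -0.001]
wrist_force: [0.4, -0.3, -1.1]
grip_width: 0.0115
grasp_force: 39.6
```

>>> {"method": "arm_command", "body": {"dp": [[0,0,0.002],[0,0,0.001],[0,0,0.001],[0,0,0],[0,0,0]], "twist": [[0,0,0],[0,0,0],[0,0,0],[0,0,0],[0,0,0]], "grip": [1,1,1,1,1]}}

```text
clock: 48.6
ee_pos: [0.5657, 0.2357, 0.0336]
tool_rot: [1.0, 0.0, 0.001, -0.001]
wrist_force: [-0.6, -0.5, 4.9]
grip_width: 0.0113
grasp_force: 40.6
```

>>> {"method": "arm_command", "body": {"dp": [[0,0,0],[0,0,0],[0,0,0],[0,0,0],[0,0,-0.02],[0,0,-0.03],[0,0,-0.04],[0,0,-0.04],[0,0,-0.04],[-0.043,0.007,0],[-0.043,0.007,0],[-0.043,0.007,0],[0,0,0]], "twist": [[0,0,0],[0,0,0],[0,0,0],[0,0,0],[0,0,0],[0,0,0],[0,0,0],[0,0,0],[0,0,0],[0,0,0],[0,0,0],[0,0,0],[0,0,0]], "grip": [0.42,0.42,0.42,0.42,0.42,0.42,0.42,0.42,0.42,0.2,0.2,0.2,0.2]}}

```text
clock: 49.9
ee_pos: [0.4302, 0.2133, 0.2001]
tool_rot: [1.0, 0.001, -0.003, -0.0]
wrist_force: [0.1, -0.7, 0.4]
grip_width: 0.0344
grasp_force: 0.0
```

>>> {"method": "arm_command", "body": {"dp": [[0,0,0],[0,0,0],[0,0,0],[0,0,0],[0,0,0],[0,0,0],[0,0,0],[0,0,0],[0,0,0],[0,0,0],[0,0,0],[0,0,0],[0,0,0]], "twist": [[0,0,-0.1428],[0,0,-0.1428],[0,0,-0.1428],[0,0,-0.1428],[0,0,-0.1428],[0,0,-0.1428],[0,0,-0.1428],[0,0,-0.1428],[0,0,-0.1428],[0,0,-0.1428],[0,0,-0.1428],[0,0,0],[0,0,0]], "grip": [0.2,0.2,0.2,0.2,0.2,0.2,0.2,0.2,0.2,0.2,0.2,0.2,0.2]}}

```text
clock: 51.2
ee_pos: [0.4358, 0.2142, 0.2012]
tool_rot: [0.708, 0.706, 0.0, -0.001]
wrist_force: [-0.5, 0.1, 0.3]
grip_width: 0.0344
grasp_force: 0.0
```

Run:
```python
from h import *
f=grab('top');g=grab('scene')
c=np.zeros((560,800,3),np.uint8)
c[:,:480]=cv2.resize(g['image'][130:270,280:400],None,fx=4,fy=4,interpolation=cv2.INTER_CUBIC)
c[:360,480:]=cv2.resize(f['image'][130:250,100:220],None,fx=3,fy=3)[:,:320]
save({'image':c},'pics/c10.png')
print(grip(f,(155,155,190,212),.064))
plan([.435,.215,.034],np.pi/2)
```

```text
{'n': 129, 'c': array([0.5698, 0.2336]), 'mid': array([0.5683, 0.2336]), 'yaw': np.float64(0.013), 'len': np.float64(0.0731), 'z': np.float64(0.0635)}
clock 51.3 ee [0.4357 0.2141 0.2013] yaw 1.5691 w 0.0345 F [0.7 0.4 0.4]
 twist first [-0.0008 -0.0018 -0.0017] then dp(new axes) [ 0.0009 -0.0007  0.1673]  dp(old axes) [ 0.0006 -0.0006  0.1673]
```

View pics/c10.png

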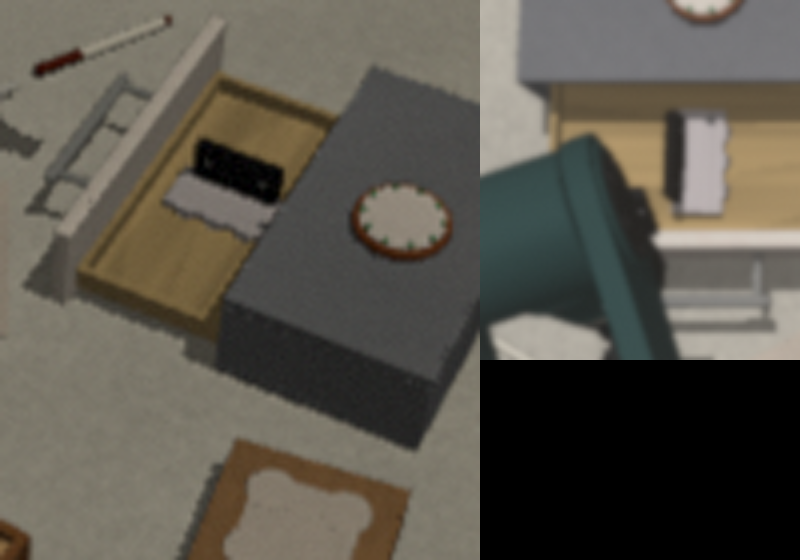

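The broad leaf lies flat in the middle of the drawer (scene crop (225,195)). Closing the drawer.

>>> {"method": "arm_command", "body": {"dp": [[0,0,0.04],[0,0,0.04],[0,0,0.04],[0,0,0.03],[0,0,0.017],[0,0,0],[0,0,0],[0,0,0],[0,0,0],[0,0,0]], "twist": [[0,0,0],[0,0,0],[0,0,0],[0,0,0],[0,0,0],[0,0,0],[0,0,0],[0,0,0],[0,0,0],[0,0,0]], "grip": [0.2,0.2,0.2,0.2,0.2,0.2,1,1,1,1]}}

```text
clock: 52.3
ee_pos: [0.4366, 0.2148, 0.036]
tool_rot: [0.707, 0.707, 0.002, -0.0]
wrist_force: [1.2, 0.1, 2.0]
grip_width: 0.0093
grasp_force: 39.2
```

>>> {"method": "arm_command", "body": {"dp": [[0,0.01,0],[0,0.012,0],[0,0.012,0],[0,0.012,0],[0,0.012,0],[0,0.012,0],[0,0.012,0],[0,0.012,0],[0,0.012,0],[0,0.012,0],[0,0.008,0],[0,0.003,0],[0,0,0],[0,0,0]], "twist": [[0,0,0],[0,0,0],[0,0,0],[0,0,0],[0,0,0],[0,0,0],[0,0,0],[0,0,0],[0,0,0],[0,0,0],[0,0,0],[0,0,0],[0,0,0],[0,0,0]], "grip": [1,1,1,1,1,1,1,1,1,1,1,1,1,1]}}

```text
clock: 53.7
ee_pos: [0.5662, 0.2162, 0.036]
tool_rot: [0.707, 0.707, 0.003, -0.001]
wrist_force: [0.3, 4.0, 4.9]
grip_width: 0.0093
grasp_force: 39.6
```

>>> {"method": "arm_command", "body": {"dp": [[0,0.002,0],[0,0.002,0],[0,0.001,0],[0,0,0],[0,0,0]], "twist": [[0,0,0],[0,0,0],[0,0,0],[0,0,0],[0,0,0]], "grip": [1,1,1,1,1]}}

```text
clock: 54.2
ee_pos: [0.5701, 0.2162, 0.036]
tool_rot: [0.707, 0.707, 0.002, -0.001]
wrist_force: [-0.3, 4.3, 7.8]
grip_width: 0.0095
grasp_force: 39.8
```

It is still moving freely, so it started a little ajar. I'll push on until it stops.

>>> {"method": "arm_command", "body": {"dp": [[0,0.002,0],[0,0.002,0],[0,0.002,0],[0,0,0],[0,0,0]], "twist": [[0,0,0],[0,0,0],[0,0,0],[0,0,0],[0,0,0]], "grip": [1,1,1,1,1]}}

```text
clock: 54.7
ee_pos: [0.57, 0.2162, 0.0359]
tool_rot: [0.707, 0.708, -0.003, -0.006]
wrist_force: [-16.5, 3.0, 15.9]
grip_width: 0.0095
grasp_force: 40.9
```

>>> {"method": "arm_command", "body": {"dp": [[0,0.002,0],[0,0.002,0],[0,0.002,0],[0,0,0],[0,0,0]], "twist": [[0,0,0],[0,0,0],[0,0,0],[0,0,0],[0,0,0]], "grip": [1,1,1,1,1]}}

```text
clock: 55.2
ee_pos: [0.57, 0.2162, 0.0358]
tool_rot: [0.706, 0.708, -0.009, -0.01]
wrist_force: [-32.3, 2.3, 27.3]
grip_width: 0.0094
grasp_force: 42.3
```

Hard stop, so it is shut. Relieve, release and retreat.

>>> {"method": "arm_command", "body": {"dp": [[0,-0.006,0],[0,-0.005,0],[0,0,0],[0,0,0],[0,0,0],[0,0,0],[0,0,-0.02],[0,0,-0.03],[0,0,-0.04],[0,0,-0.04],[0,0,-0.04],[-0.03,-0.03,0],[-0.03,-0.03,0],[-0.03,-0.03,0],[-0.03,-0.03,0],[0,-0.03,0],[0,0,0],[0,0,0]], "twist": [[0,0,0],[0,0,0],[0,0,0],[0,0,0],[0,0,0],[0,0,0],[0,0,0],[0,0,0],[0,0,0],[0,0,0],[0,0,0],[0,0,0],[0,0,0],[0,0,0],[0,0,0],[0,0,0],[0,0,0],[0,0,0]], "grip": [1,1,1,0.2,0.2,0.2,0.2,0.2,0.2,0.2,0.2,0.2,0.2,0.2,0.2,0.2,0.2,0.2]}}

```text
clock: 57.0
ee_pos: [0.4204, 0.0936, 0.2039]
tool_rot: [0.707, 0.707, 0.0, -0.001]
wrist_force: [-0.2, -0.1, -0.0]
grip_width: 0.034
grasp_force: 0.0
```

Run:
```python
from h import *
f=grab('top')
for n,b in dict(fine=(305,180,345,250),coarse=(350,180,385,250),medium=(393,180,425,255)).items(): print(n,grip(f,b,.072))
save(f,'pics/end.png')
X=cloud(f);m=(X[...,2]>.040)&(X[...,2]<.066)&(X[...,0]>.535)&(X[...,0]<.59)&(X[...,1]>.12)&(X[...,1]<.32);print(np.median(X[m],0),state()['clock'])
```

```text
fine {'n': 108, 'c': array([ 0.4823, -0.1803]), 'mid': array([ 0.4825, -0.1803]), 'yaw': np.float64(-0.069), 'len': np.float64(0.0717), 'z': np.float64(0.0713)}
coarse {'n': 116, 'c': array([ 0.4771, -0.2948]), 'mid': array([ 0.477 , -0.2948]), 'yaw': np.float64(-0.071), 'len': np.float64(0.0696), 'z': np.float64(0.0711)}
medium {'n': 125, 'c': array([ 0.4705, -0.4088]), 'mid': array([ 0.469 , -0.4087]), 'yaw': np.float64(-0.071), 'len': np.float64(0.0718), 'z': np.float64(0.0709)}
[0.57038354 0.21983109 0.05335837] 57.05
```

View pics/end.png

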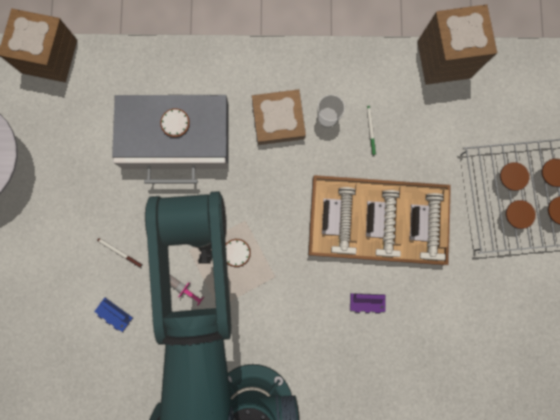

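The drawer is shut, the three leaves are unchanged in their threads, and the bystanders stand where they started (top view).

```bash
python3 -c "
from bench import env
print(env.sign_off())"
```

```text
the job is handed in; nothing more can be done
None
```

All three plungers (fine, coarse and medium) have their matching leaf lying flat with its teeth pushed home, the broad leaf lies flat in the fully shut drawer, and the job is handed in; the hand-in gave no verdict.

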